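# Fetch the sight tube from behind the standing pieces

### The job

The bronze sight tube lies on the rest board behind three standing pieces: the nickel loupe, the black ebonite knob and the mounted prism. First clear all three to the wooden tray, standing upright, before you touch the tube; then lay the tube centred in the saddles of the steel cradle while the three wait in the tray; then stand each piece back on the very cork disc it came from. Never let a piece fall over, and leave the oil bottle, the lens ring and the brass weight where they are.

Things in the scene. Friction and masses are not known exactly. Their poses are not given: they have to be found in the camera images.
- loupe: Nickel stand loupe, a waisted round column 68 mm tall, 0.14 kg: foot diameter 36, waist 28, barrel diameter 36 from 42 to 68 mm up (grip there), a glass lens in its top. Origin: centre of its underside, z up. Starts centred on one of the three cork discs of the rest board, dealt at random; it must go back to the same disc.
- knob: Black ebonite knob on a foot, 70 mm tall, 0.09 kg: foot diameter 34, thin stem 16, head diameter 28 from 42 to 66 mm up (grip there), a small brass dot on top. Origin: centre of its underside, z up. Starts on one of the cork discs, like the loupe.
- prism: Mounted glass prism, 68 mm tall, 0.18 kg: square brass foot 34 x 34 x 8 mm, three-sided glass column, square brass cap 30 x 30 mm from 43 to 68 mm up. Grip the cap on two opposite faces; they face along its own x and y axes. Origin: centre of its underside, z up. Starts on one of the cork discs, like the loupe.
- sight_tube: Bronze tube lying level, 0.25 kg, 150 mm long, diameter 26, a collar of diameter 31 on the last 10 mm of each end. Origin: its middle, on its axis; y runs along it (either end may face either way). Starts in the saddles of the rest board, axis 32 mm above the desk, 11 mm behind the pieces: no finger fits between. Grip it across at its middle: 52 mm are free between the saddles.
- rest_board: Fixed dark wood board 130 x 210 mm, top 8 mm above the desk. Origin: centre of its underside; y along its length. Three flush cork discs, diameter 44, at x = -16, y = -62, 0, 62 mm in its frame. Two brass V saddles (45 degree cheeks, 10 mm thick along y, tips 28 mm above the desk) at x = 26, y = -31 and 31 mm hold the tube along y.
- cradle: Fixed dark steel base 75 x 150 x 8 mm with four brass nuts (to 13 mm high) at its corners and two brass V saddles like those of the rest board at x = 0, y = -31 and 31 mm. Origin: centre of its underside. A tube lying home runs along its y, middle at x = 0, y = 0, axis 32 mm above the desk. It swaps sides with the tray.
- tray: Fixed shallow light wood tray, 110 x 220 mm outside, walls 6 mm thick and 16 mm high, floor 6 mm above the desk; its y axis is its long way. Origin: centre of its underside. Room for three pieces in a row along y, 65 mm apart.
- oil_bottle: Bystander, to be left alone: loose small amber bottle, diameter 36, 62 mm tall. Origin: centre of its underside.
- lens_ring: Bystander, to be left alone: loose flat brass ring, diameter 60, 14 mm high. Origin: centre of its underside.
- weight: Bystander, to be left alone: loose brass weight with a button on top, diameter 40, 44 mm tall. Origin: centre of its underside.

How it is judged:
By the outcome, as a careful person would: the job done as asked, in the order asked, and still so for the second after the job is handed in, with the robot touching nothing.
It also fails if it takes over 136 s, if anything falls off the work surface, if the arm or the gripper's body presses on something with over 40 N, if the wrist force passes 120 N, or if a joint passes its speed limit or range.

### The arm

A 6-joint arm with a two-finger parallel gripper is mounted at the origin on the work surface. World frame = base frame: x ahead of the robot, y to its left, z up, the work surface at z = 0. Lengths are in mm, angles in rad, forces in N, time in s.
With the tool pointing down it reaches from about 325 to 925 mm from the base axis. Payload 3.1 kg.
Tool frame: the origin (TCP) lies at the very end of the fingers, on their centre line; the grasp point (between the pads) lies bot.tcp_to_grasp behind it (bot.tcp_to_grasp is the distance from the TCP to the grasp point, in mm); z points along the fingers, y is the line along which they close (so a half turn about z gives the same grasp; the last joint's range is limited). The gripper opens to 85 mm and grips with 20 to 120 N. Pads are 22 mm wide; open, the fingers measure 114 mm over their backs; the gripper's body (76 mm by 85 mm) begins 54 mm behind the grasp point. The pads swing forward as they close: fully open they stand 13 mm farther back than shut.
Start: joints at [1.075, 0.217, 1.613, -0, 1.311, -0.112], TCP at [234.012, 579.55, 231.3] pointing down, gripper open.
Joint ranges: [-2.75, 2.75], [-0.78, 2.1], [0.31, 2.55], [-1.13, 4.27], [0.13, 2.63], [-2.58, 2.58]. Speed limits (rad/s): [2.79, 2.79, 3.14, 3.14, 3.14, 3.14].

### API

Orientations are given as a rotation vector (axis times angle).
In Python, from cell import bot gives the robot as it stands. The module is installed in compiled form; this text tells all that it offers.
- The arm moves only by the tool send_rows, never from a script. Its arguments are lists of equal length, an entry for each row: "grip": the closure, from -1 (fully open) to 1 (shut); "linear": the shift along the tool's x, y, z each as a share of 20 mm, from -1 to 1, a list of three; "delta_rot": the turn, a rotation vector about the tool's x, y, z each as a share of 0.08 rad, from -1 to 1, a list of three. In form: {"grip": [grip, ...], "linear": [[x, y, z], ...], "delta_rot": [[rx, ry, rz], ...]}. A call has exactly 10 rows; each row shifts and turns the commanded pose from where the row before left it, along the tool's axes as they then stand; what a row does not reach is not made up. A row lasts 1/12 s, in which the tool goes at most 41.7 mm and 7.16 degrees, less where a joint would pass 70% of its speed; a pose out of reach is approached as far as the arm can. A call with a number of a shift or a turn outside -1 to 1 is refused whole. A call with a gripper value outside its range is refused whole. The fingers move at their own pace and stop on an object; "squeeze" is the grip in N (left out, the last holds). Time passes only in rows, so rows that do not move let the fingers close, or fill a call up. It gives the time, the measured TCP pose, the force, the opening and the grip force at its end, in the units of the state.
- bot.get_state(): the state, without advancing time (a new reading comes with each control period).
- bot.grab_frame(name): name is "scene" or "top"; returns the picture (420x560x3 uint8, red, green, blue); there is no depth.
- bot.camera_info(name): a dict with "fx", "fy", "cx", "cy" (pixels), "D" ([k1, k2, p1, p2, k3] as OpenCV has them; the pictures are not rectified), "R" (3x3) and "t" (3): a world point X has camera coordinates R X + t. Camera axes: x right, y down, z forward; pixel columns grow to the right and rows downward; lengths in mm; the calibration is good to about 2 mm. A picture is of the moment at which its call begins. camera_info takes no time and is no camera call.
- bot.hand_in(): hands the job in; it is judged then, once.
Trained networks look in the newest picture that a camera, given by its name, has taken for a name from the list of things; names that differ only in an ending like _2 or _b are one class to them, and where a whole thing is asked for, a point or a joint stands for the part that bears it (a point fixed in the world has none). Each returns a list of dicts, best first, with "p" (0 to 1); they miss things now and then, are a little off and sometimes report something else, mostly with a low value. They report only what shows in the picture. A call takes as long as a camera call.
- bot.boxes_of(query, camera): "box" ([left, top, width, height] in pixels, round what is visible of it).
- bot.outline_of(query, camera): "mask" (420x560 bool, what is visible of it) and "box" ([left, top, width, height] in pixels, round what is visible of it).
The state is a dict: "time_s": time; "qpos": joint angles; "dq": joint speeds; "joint_torque": joint torques, N m; "tcp_pos": TCP position; "tool_rot": TCP orientation; "ft_force": force on the tool from outside, world axes, zero at the start; "torque": the same for the moment, N m; "gripper_width": opening from 0.0 (shut) to 1.0 (fully open); "grip_force": force on a finger pad.
Only numpy, scipy, OpenCV 4.12 (cv2) and the standard library are available. Lean on these libraries where they do the work, as an engineer would, in place of code of your own. Each camera call takes 0.05 s, during which the arm holds its last target. There are 200 camera calls.

## Working session

There is one attempt and no reset: what is moved stays moved. The work goes in short steps, Python scripts to look and compute and a tool call to move; the robot and the scene stay as the last step left them, time stands still between calls to the robot, and variables do not carry over. Pictures are saved under pics/ and viewed, at most 14 in all, crops included, and the job is handed in when it is done.

Besides the shell and the picture viewer there is one more tool, called after "Request:" by a JSON object that holds its "api" and its "payload", one argument or row to a line. send_rows: Moves the arm, as the interface text tells. Its arguments: {"type":"object","properties":{"grip":{"type":"array"},"linear":{"type":"array"},"delta_rot":{"type":"array"},"squeeze":{"type":"number"}},"required":["grip","linear","delta_rot"]}

```bash
mkdir -p pics; python3 - <<'E'
from cell import bot
import cv2,numpy as np
s=bot.get_state(); print({k:np.round(v,3).tolist() for k,v in s.items()}); print(bot.tcp_to_grasp)
for c in("scene","top"):
    im=bot.grab_frame(c); cv2.imwrite(f"pics/{c}0.png",im[:,:,::-1]); i=bot.camera_info(c)
    print(c,{k:np.round(v,3).tolist() for k,v in i.items()})
E
```

```text
{'time_s': 0.0, 'qpos': [1.075, 0.218, 1.615, -0.0, 1.311, -0.112], 'dq': [-0.002, -0.0, 0.0, -0.001, 0.0, 0.002], 'joint_torque': [0.002, -39.684, -30.386, 0.0, 0.01, -0.0], 'tcp_pos': [233.589, 578.824, 229.948], 'tool_rot': [-0.599, -3.083, 0.004], 'ft_force': [0.361, -0.872, -0.142], 'torque': [-0.069, 0.012, -0.012], 'grip_force': 0.0, 'gripper_width': 1.001}
18.700000000000003
scene {'fx': 456.633, 'fy': 456.633, 'cx': 277.999, 'cy': 208.131, 'D': [-0.015, 0.0, 0.0, 0.0, 0.0], 'R': [[0.793, 0.609, -0.016], [0.358, -0.488, -0.796], [-0.493, 0.625, -0.605]], 't': [-467.826, -152.903, 1184.362]}
top {'fx': 438.324, 'fy': 438.324, 'cx': 286.776, 'cy': 205.101, 'D': [-0.079, 0.0, 0.0, 0.0, 0.0], 'R': [[-0.079, -0.997, -0.004], [-0.972, 0.077, -0.22], [0.219, -0.014, -0.976]], 't': [51.182, 607.055, 772.345]}
```

View pics/scene0.png

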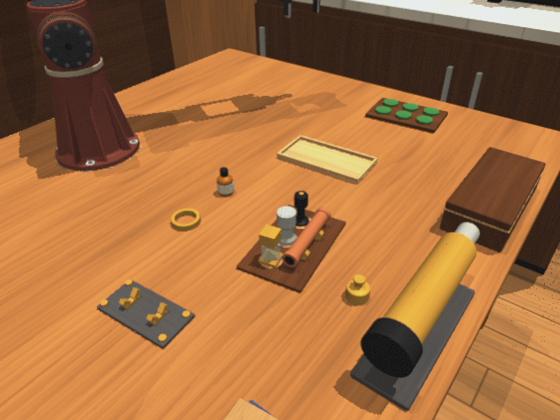

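View pics/top0.png

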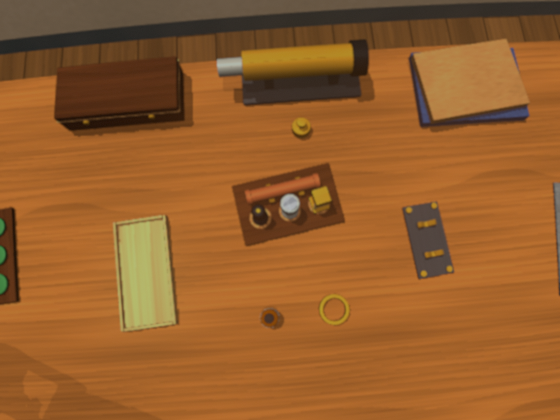

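```bash
cat > h.py <<'E'
import numpy as np, cv2
from scipy.optimize import least_squares
from cell import bot
def proj(P,cam):
    i=bot.camera_info(cam); K=np.array([[i["fx"],0,i["cx"]],[0,i["fy"],i["cy"]],[0,0,1.]])
    rv=cv2.Rodrigues(np.array(i["R"]))[0]
    return cv2.projectPoints(np.asarray(P,float).reshape(-1,1,3),rv,np.array(i["t"],float),K,np.array(i["D"],float))[0].reshape(-1,2)
def ground(px,cam,z):
    f=lambda p:proj([[p[0],p[1],z]],cam)[0]-px
    return least_squares(f,[500,0]).x
def tri(pxs):  # {cam:px}
    return least_squares(lambda p:np.concatenate([proj([p],c)[0]-np.array(q) for c,q in pxs.items()]),[500,0,30]).x
def cyl(*rz):
    a=np.linspace(0,2*np.pi,48,endpoint=False)
    return np.vstack([np.c_[r*np.cos(a),r*np.sin(a),0*a+z] for r,z in rz])
def box(x,y,z0,z1): return np.array([[sx*x/2,sy*y/2,z] for sx in(-1,1) for sy in(-1,1) for z in(z0,z1)])
tube=np.vstack([np.c_[c[:,0],s*c[:,2],c[:,1]] for s in(-1,1) for c in[cyl((15.5,75),(15.5,65))]])
M=dict(loupe=cyl((18,0),(18,42),(18,68)),knob=cyl((17,0),(17,6),(14,42),(14,66),(9,70)),prism=np.vstack([box(34,34,0,8),box(30,30,43,68)]),
 sight_tube=tube,rest_board=box(130,210,0,8),cradle=box(75,150,0,8),tray=box(110,220,0,16),oil_bottle=cyl((18,0),(18,35),(8,62)),lens_ring=cyl((30,0),(30,14)),weight=cyl((20,0),(20,28),(8,44)))
A=np.linspace(0,2*np.pi,24,endpoint=False); Dv=np.c_[np.cos(A),np.sin(A)]
def place(n,p):
    c,s=np.cos(p[3]),np.sin(p[3]); return M[n]@np.array([[c,-s,0],[s,c,0],[0,0,1]]).T+np.array(p[:3])
def supp(mask):
    k,l,st,_=cv2.connectedComponentsWithStats(mask.astype(np.uint8)); m=l==1+np.argmax(st[1:,4])
    v,u=np.nonzero(m); return (np.c_[u,v]@Dv.T).max(0)+.5*np.abs(Dv).max(1)
def fit(n,masks,p0,yaw=True):
    S={c:supp(m) for c,m in masks.items()}
    def f(q):
        p=q if yaw else np.r_[q,0]
        return np.concatenate([(proj(place(n,p),c)@Dv.T).max(0)-S[c] for c in S])
    r=least_squares(f,p0 if yaw else p0[:3],loss="soft_l1",f_scale=.5,x_scale=[10,10,10,.2][:4 if yaw else 3])
    return r.x,np.sqrt(np.mean(f(r.x)**2))
E
cat > m0.py <<'E'
from h import *
for c in("scene","top"): bot.grab_frame(c)
yaw0=dict(rest_board=-.17,sight_tube=-.17,cradle=1.4,tray=1.5,prism=-.17)
yaw0=dict(rest_board=.1,sight_tube=.1,cradle=1.4,tray=1.5,prism=.1)
out={}
for n in M:
    ms={}
    for c in("top","scene"):
        r=bot.outline_of(n,c)
        if r and r[0]["p"]>.3: ms[c]=r[0]["mask"]
        print(n,c,[(round(d["p"],2),[int(b) for b in d["box"]]) for d in r[:2]])
    if not ms: continue
    c=list(ms)[0]; v,u=np.nonzero(ms[c]); g=ground(np.array([u.mean(),v.mean()]),c,20)
    best=min((fit(n,ms,[*g,5 if n!="sight_tube" else 32,y0],n in yaw0) for y0 in ([yaw0[n],-yaw0[n],yaw0[n]+1.57] if n in yaw0 else [0])),key=lambda r:r[1])
    print("   ",n,list(ms),np.round(best[0],2),"rms",round(best[1],2)); out[n]=best[0]
    np.savez(f"mask_{n}.npz",**ms)
np.savez("fit0.npz",**out); print(bot.get_state()["time_s"])
E
python3 m0.py
```

```text
loupe top [(0.91, [283, 192, 14, 26])]
loupe scene [(0.94, [275, 206, 18, 43])]
    loupe ['top', 'scene'] [611.62  -2.24   8.74] rms 0.62
knob top [(0.59, [252, 208, 18, 18])]
knob scene [(0.82, [294, 186, 14, 40]), (0.24, [95, 279, 100, 70])]
    knob ['top', 'scene'] [601.24  58.92   8.45] rms 0.84
prism top [(0.81, [308, 185, 22, 30])]
prism scene [(0.71, [258, 226, 23, 40])]
    prism ['top', 'scene'] [620.85 -62.91   6.81   1.84] rms 1.0
sight_tube top [(0.91, [246, 174, 74, 30])]
sight_tube scene [(0.66, [279, 206, 55, 60])]
    sight_tube ['top', 'scene'] [6.513e+02 9.120e+00 3.094e+01 1.600e-01] rms 0.71
rest_board top [(0.77, [229, 164, 119, 82])]
rest_board scene [(0.74, [238, 210, 103, 84])]
    rest_board ['top', 'scene'] [ 6.255e+02  1.190e+00 -5.830e+00  1.700e-01] rms 4.64
cradle top [(0.92, [403, 199, 52, 78])]
cradle scene [(0.71, [95, 278, 102, 71])]
    cradle ['top', 'scene'] [ 5.2867e+02 -2.7847e+02  2.7000e-01 -1.4800e+00] rms 0.76
tray top []
tray scene [(0.95, [276, 134, 99, 48])]
    tray ['scene'] [496.31 316.63 -14.31  -1.51] rms 0.57
oil_bottle top [(0.82, [260, 308, 19, 22])]
oil_bottle scene [(0.66, [220, 167, 13, 29])]
    oil_bottle ['top', 'scene'] [402.05  54.43   0.89] rms 0.31
lens_ring top [(0.76, [319, 299, 26, 26])]
lens_ring scene [(0.55, [170, 209, 30, 24])]
    lens_ring ['top', 'scene'] [ 4.0723e+02 -7.2940e+01 -1.4000e-01] rms 0.45
weight top [(0.8, [292, 119, 18, 17]), (0.43, [259, 309, 23, 20])]
weight scene [(0.63, [348, 274, 19, 30])]
    weight ['top', 'scene'] [788.11 -40.42  -1.65] rms 0.67
1.2
```

```bash
cat > ov.py <<'E'
from h import *
f=dict(np.load("fit0.npz"))
im=cv2.imread("pics/top0.png"); hsv=cv2.cvtColor(im,cv2.COLOR_BGR2HSV)
r=hsv[200:345,100:190]; print("tray/desk hsv",hsv[270,145],hsv[216,140],hsv[250,200])
t=np.zeros(im.shape[:2],np.uint8); t[200:345,100:190]=((r[:,:,0]>=17)).astype(np.uint8)
t=cv2.morphologyEx(t,cv2.MORPH_OPEN,np.ones((2,2))); t=cv2.morphologyEx(t,cv2.MORPH_CLOSE,np.ones((5,5)))
ms=dict(np.load("mask_tray.npz")); ms["top"]=t
p,e=fit("tray",ms,[500,310,0,-1.51]); print("tray",np.round(p,2),e); f["tray"]=p
np.savez("fit1.npz",**f)
def crop(c,x0,y0,x1,y1,k,names,fn):
    im=cv2.imread(f"pics/{c}0.png")[y0:y1,x0:x1]; im=cv2.resize(im,None,fx=k,fy=k,interpolation=cv2.INTER_CUBIC)
    for n in names:
        q=np.r_[f[n],0][:4]; h=cv2.convexHull(proj(place(n,q),c).astype(np.float32))[:,0]
        cv2.polylines(im,[np.round((h+.5-[x0,y0])*k).astype(np.int32)],True,(255,255,0),1)
    return im
a=crop("top",225,155,355,250,4,["loupe","knob","prism","sight_tube"],0)
b=crop("scene",235,180,350,290,4,["loupe","knob","prism","sight_tube"],0)
cv2.imwrite("pics/a.png",cv2.copyMakeBorder(a,0,0,0,0,0)); cv2.imwrite("pics/b.png",b)
c1=crop("top",105,205,185,340,3,["tray"],0); c2=crop("top",395,190,465,290,4,["cradle"],0)
H=max(c1.shape[0],c2.shape[0]); pad=lambda i:cv2.copyMakeBorder(i,0,H-i.shape[0],0,0,0)
cv2.imwrite("pics/c.png",np.hstack([pad(c1),pad(c2)]))
E
python3 ov.py
```

```text
tray/desk hsv [ 31 106 183] [ 14 187 169] [ 14 188 176]
tray [506.04 299.33  -2.79  -1.5 ] 0.8928006608607446
```

View pics/a.png

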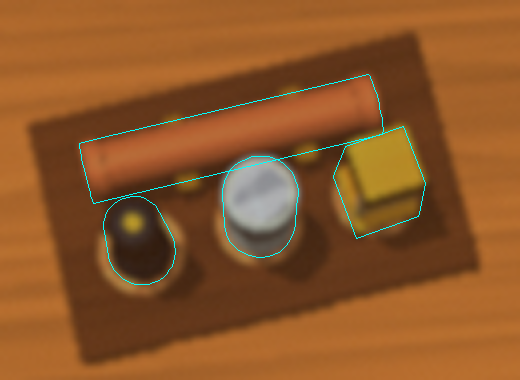

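View pics/b.png

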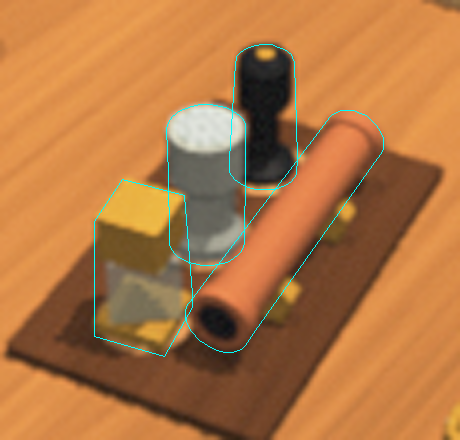

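View pics/c.png

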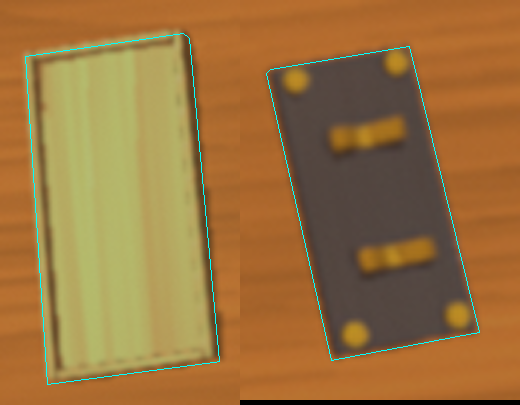

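The fits agree with both views. In the top picture the knob sits at about (260,213), the loupe at (290,205) and the prism at (320,197), with the tube behind them at (283,188). The tray is at (146,272) and the cradle at (428,240), and no outline is off by more than about 1 px. I'll move towards the knob first.

Request:
{"api": "send_rows", "payload": {
  "grip": [-0.1,-0.1,-0.1,-0.1,-0.1,-0.1,-0.1,-0.1,-0.1,-0.1],
  "linear": [
    [0,0,0.4],
    [0,0,0.4],
    [0,0,0.4],
    [0,0,0.4],
    [0,0,0.4],
    [0,0,0.4],
    [0,0,0.4],
    [0,0,0.4],
    [0,0,0.4],
    [0,0,0.4]
  ],
  "delta_rot": [
    [0,0,-0.68],
    [0,0,-0.68],
    [0,0,-0.68],
    [0,0,-0.68],
    [0,0,-0.68],
    [0,0,-0.68],
    [0,0,-0.68],
    [0,0,-0.68],
    [0,0,-0.68],
    [0,0,-0.68]
  ],
  "squeeze": 30
}}

```text
time_s: 2.03
tcp_pos: [234.0, 579.6, 150.9]
tool_rot: [-0.256, 3.131, 0.0]
ft_force: [0.2, -0.3, -0.3]
gripper_width: 0.551
grip_force: 0.0
```

Request:
{"api": "send_rows", "payload": {
  "grip": [-0.1,-0.1,-0.1,-0.1,-0.1,-0.1,-0.1,-0.1,-0.1,-0.1],
  "linear": [
    [-0.47,-0.95,0],
    [-0.47,-0.95,0],
    [-0.47,-0.95,0],
    [-0.47,-0.95,0],
    [-0.47,-0.95,0],
    [-0.47,-0.95,0],
    [-0.47,-0.95,0],
    [-0.47,-0.95,0],
    [-0.47,-0.95,0],
    [-0.47,-0.95,0]
  ],
  "delta_rot": [
    [0,0,0],
    [0,0,0],
    [0,0,0],
    [0,0,0],
    [0,0,0],
    [0,0,0],
    [0,0,0],
    [0,0,0],
    [0,0,0],
    [0,0,0]
  ]
}}

```text
time_s: 2.87
tcp_pos: [357.7, 406.2, 151.5]
tool_rot: [-0.251, 3.131, 0.0]
ft_force: [0.5, 0.1, 0.3]
gripper_width: 0.547
grip_force: 0.0
```

Request:
{"api": "send_rows", "payload": {
  "grip": [-0.1,-0.1,-0.1,-0.1,-0.1,-0.1,-0.1,-0.1,-0.1,-0.1],
  "linear": [
    [-0.47,-0.95,0],
    [-0.47,-0.95,0],
    [-0.47,-0.95,0],
    [-0.47,-0.95,0],
    [-0.47,-0.95,0],
    [-0.47,-0.95,0],
    [-0.47,-0.95,0],
    [-0.47,-0.95,0],
    [-0.47,-0.95,0],
    [-0.47,-0.95,0]
  ],
  "delta_rot": [
    [0,0,0],
    [0,0,0],
    [0,0,0],
    [0,0,0],
    [0,0,0],
    [0,0,0],
    [0,0,0],
    [0,0,0],
    [0,0,0],
    [0,0,0]
  ]
}}

```text
time_s: 3.7
tcp_pos: [480.9, 233.5, 151.5]
tool_rot: [-0.251, 3.131, 0.0]
ft_force: [0.1, 0.2, 0.8]
gripper_width: 0.546
grip_force: 0.0
```

Request:
{"api": "send_rows", "payload": {
  "grip": [-0.1,-0.1,-0.1,-0.1,-0.1,-0.1,-0.1,-0.1,-0.1,-0.1],
  "linear": [
    [-0.46,-0.95,0],
    [-0.46,-0.95,0],
    [-0.46,-0.95,0],
    [-0.46,-0.95,0],
    [-0.46,-0.95,0],
    [-0.46,-0.95,0],
    [-0.46,-0.95,0],
    [-0.46,-0.95,0],
    [-0.46,-0.95,0],
    [-0.46,-0.95,0]
  ],
  "delta_rot": [
    [0,0,0],
    [0,0,0],
    [0,0,0],
    [0,0,0],
    [0,0,0],
    [0,0,0],
    [0,0,0],
    [0,0,0],
    [0,0,0],
    [0,0,0]
  ]
}}

```text
time_s: 4.53
tcp_pos: [602.0, 60.6, 151.4]
tool_rot: [-0.251, 3.131, 0.0]
ft_force: [0.6, 0.6, -0.2]
gripper_width: 0.553
grip_force: 0.0
```

Request:
{"api": "send_rows", "payload": {
  "grip": [-0.1,-0.1,-0.1,-0.1,-0.1,-0.1,-0.1,-0.1,-0.1,-0.1],
  "linear": [
    [0.05,-0.08,0.55],
    [0,0,0.55],
    [0,0,0.55],
    [0,0,0.55],
    [0,0,0.55],
    [0,0,0.55],
    [0,0,0.55],
    [0,0,0.55],
    [0,0,0.55],
    [0,0,0.55]
  ],
  "delta_rot": [
    [0,0,0],
    [0,0,0],
    [0,0,0],
    [0,0,0],
    [0,0,0],
    [0,0,0],
    [0,0,0],
    [0,0,0],
    [0,0,0],
    [0,0,0]
  ]
}}

```text
time_s: 5.37
tcp_pos: [600.6, 59.9, 40.2]
tool_rot: [0.252, -3.131, -0.0]
ft_force: [-0.2, -0.2, 0.2]
gripper_width: 0.548
grip_force: 0.0
```

```bash
python3 - <<'E'
from h import *
ims=[cv2.resize(bot.grab_frame(c)[y0:y0+130,x0:x0+150,::-1],None,fx=2.6,fy=2.6,interpolation=cv2.INTER_CUBIC) for c,x0,y0 in(("top",215,140),("scene",220,160))]
cv2.imwrite("pics/d.png",np.hstack(ims))
E
```

```text
(no output)
```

View pics/d.png

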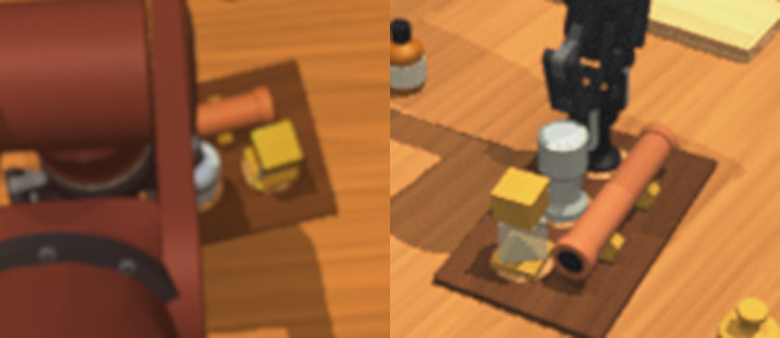

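The fingers straddle the knob head: in the scene crop the knob is at about (600,150) and the finger stands clear of the loupe at (565,150). Closing now.

Request:
{"api": "send_rows", "payload": {
  "grip": [1,1,1,1,1,1,1,1,1,1],
  "linear": [
    [0,0,0],
    [0,0,0],
    [0,0,0],
    [0,0,0],
    [0,0,0],
    [0,0,0],
    [0,0,0],
    [0,0,0],
    [0,0,0],
    [0,0,0]
  ],
  "delta_rot": [
    [0,0,0],
    [0,0,0],
    [0,0,0],
    [0,0,0],
    [0,0,0],
    [0,0,0],
    [0,0,0],
    [0,0,0],
    [0,0,0],
    [0,0,0]
  ],
  "squeeze": 30
}}

```text
time_s: 6.3
tcp_pos: [600.8, 59.8, 41.5]
tool_rot: [-0.251, 3.131, -0.0]
ft_force: [0.7, -0.3, 0.3]
gripper_width: 0.317
grip_force: 29.6
```

Request:
{"api": "send_rows", "payload": {
  "grip": [1,1,1,1,1,1,1,1,1,1],
  "linear": [
    [0,0,-0.55],
    [0,0,-0.55],
    [0,0,-0.55],
    [0,0,-0.55],
    [0,0,-0.55],
    [0,0,-0.55],
    [0,0,-0.55],
    [0,0,-0.55],
    [0,0,-0.55],
    [0,0,-0.55]
  ],
  "delta_rot": [
    [0,0,0],
    [0,0,0],
    [0,0,0],
    [0,0,0],
    [0,0,0],
    [0,0,0],
    [0,0,0],
    [0,0,0],
    [0,0,0],
    [0,0,0]
  ]
}}

```text
time_s: 7.13
tcp_pos: [600.6, 59.8, 152.5]
tool_rot: [-0.251, 3.131, -0.0]
ft_force: [-0.2, 0.2, -1.3]
gripper_width: 0.313
grip_force: 29.7
```

Request:
{"api": "send_rows", "payload": {
  "grip": [1,1,1,1,1,1,1,1,1,1],
  "linear": [
    [-0.02,0.61,0],
    [-0.02,0.61,0],
    [-0.02,0.61,0],
    [-0.02,0.61,0],
    [-0.02,0.61,0],
    [-0.02,0.61,0],
    [-0.02,0.61,0],
    [-0.02,0.61,0],
    [-0.02,0.61,0],
    [-0.02,0.61,0]
  ],
  "delta_rot": [
    [0,0,0],
    [0,0,0],
    [0,0,0],
    [0,0,0],
    [0,0,0],
    [0,0,0],
    [0,0,0],
    [0,0,0],
    [0,0,0],
    [0,0,0]
  ]
}}

```text
time_s: 7.97
tcp_pos: [584.9, 182.2, 151.2]
tool_rot: [0.252, -3.131, -0.0]
ft_force: [-0.0, -0.9, -1.4]
gripper_width: 0.311
grip_force: 29.7
```

Request:
{"api": "send_rows", "payload": {
  "grip": [1,1,1,1,1,1,1,1,1,1],
  "linear": [
    [-0.02,0.61,0],
    [-0.02,0.61,0],
    [-0.02,0.61,0],
    [-0.02,0.61,0],
    [-0.02,0.61,0],
    [-0.02,0.61,0],
    [-0.02,0.61,0],
    [-0.02,0.61,0],
    [-0.02,0.61,0],
    [-0.02,0.61,0]
  ],
  "delta_rot": [
    [0,0,0],
    [0,0,0],
    [0,0,0],
    [0,0,0],
    [0,0,0],
    [0,0,0],
    [0,0,0],
    [0,0,0],
    [0,0,0],
    [0,0,0]
  ]
}}

```text
time_s: 8.8
tcp_pos: [569.4, 303.1, 151.3]
tool_rot: [0.251, -3.131, 0.0]
ft_force: [0.5, -1.2, -0.3]
gripper_width: 0.318
grip_force: 29.7
```

Request:
{"api": "send_rows", "payload": {
  "grip": [1,1,1,1,1,1,1,1,1,1],
  "linear": [
    [0,0,0.7],
    [0,0,0.7],
    [0,0,0.7],
    [0,0,0.7],
    [0,0,0.7],
    [0,0,0.7],
    [0,0,0.4],
    [0,0,0.4],
    [0,0,0.2],
    [0,0,0]
  ],
  "delta_rot": [
    [0,0,0],
    [0,0,0],
    [0,0,0],
    [0,0,0],
    [0,0,0],
    [0,0,0],
    [0,0,0],
    [0,0,0],
    [0,0,0],
    [0,0,0]
  ]
}}

```text
time_s: 9.63
tcp_pos: [569.0, 301.6, 46.1]
tool_rot: [0.251, -3.13, 0.001]
ft_force: [-0.7, -0.2, -0.4]
gripper_width: 0.315
grip_force: 29.7
```

Request:
{"api": "send_rows", "payload": {
  "grip": [1,1,1,1,1,1,1,1,1,1],
  "linear": [
    [0,0,0.08],
    [0,0,0.08],
    [0,0,0.08],
    [0,0,0.06],
    [0,0,0.04],
    [0,0,0.02],
    [0,0,0.02],
    [0,0,0.01],
    [0,0,0],
    [0,0,0]
  ],
  "delta_rot": [
    [0,0,0],
    [0,0,0],
    [0,0,0],
    [0,0,0],
    [0,0,0],
    [0,0,0],
    [0,0,0],
    [0,0,0],
    [0,0,0],
    [0,0,0]
  ]
}}

```text
time_s: 10.47
tcp_pos: [569.6, 302.0, 39.5]
tool_rot: [-0.251, 3.131, 0.0]
ft_force: [0.1, -0.3, -0.4]
gripper_width: 0.32
grip_force: 29.7
```

Request:
{"api": "send_rows", "payload": {
  "grip": [-0.1,-0.1,-0.1,-0.1,-0.1,-0.1,-0.1,-0.1,-0.1,-0.1],
  "linear": [
    [0,0,0],
    [0,0,0],
    [0,0,0],
    [0,0,0],
    [0,0,0],
    [0,0,-0.6],
    [0,0,-1],
    [0,0,-1],
    [0,0,-1],
    [0,0,-1]
  ],
  "delta_rot": [
    [0,0,0],
    [0,0,0],
    [0,0,0],
    [0,0,0],
    [0,0,0],
    [0,0,0],
    [0,0,0],
    [0,0,0],
    [0,0,0],
    [0,0,0]
  ]
}}

```text
time_s: 11.3
tcp_pos: [569.7, 302.0, 133.4]
tool_rot: [-0.251, 3.131, 0.0]
ft_force: [0.9, -0.1, 0.3]
gripper_width: 0.548
grip_force: 0.0
```

Request:
{"api": "send_rows", "payload": {
  "grip": [-0.1,-0.1,-0.1,-0.1,-0.1,-0.1,-0.1,-0.1,-0.1,-0.1],
  "linear": [
    [0.02,-0.92,-0.1],
    [0.02,-0.92,-0.1],
    [0.02,-0.92,-0.1],
    [0.02,-0.92,-0.1],
    [0.02,-0.92,-0.1],
    [0.02,-0.92,-0.1],
    [0.02,-0.92,-0.1],
    [0.02,-0.92,-0.1],
    [0.02,-0.92,-0.1],
    [0.02,-0.92,-0.1]
  ],
  "delta_rot": [
    [0,0,0],
    [0,0,0],
    [0,0,0],
    [0,0,0],
    [0,0,0],
    [0,0,0],
    [0,0,0],
    [0,0,0],
    [0,0,0],
    [0,0,0]
  ]
}}

```text
time_s: 12.13
tcp_pos: [595.3, 118.8, 152.8]
tool_rot: [-0.251, 3.13, -0.0]
ft_force: [-0.3, 1.3, 1.1]
gripper_width: 0.548
grip_force: 0.0
```

Request:
{"api": "send_rows", "payload": {
  "grip": [-0.1,-0.1,-0.1,-0.1,-0.1,-0.1,-0.1,-0.1,-0.1,-0.1],
  "linear": [
    [0.02,-0.92,0],
    [0.02,-0.92,0],
    [0.02,-0.92,0],
    [0.02,-0.92,0],
    [0.02,-0.92,0],
    [0.02,-0.92,0],
    [0.02,-0.92,0],
    [0.02,-0.92,0],
    [0.02,-0.92,0],
    [0.02,-0.92,0]
  ],
  "delta_rot": [
    [0,0,0],
    [0,0,0],
    [0,0,0],
    [0,0,0],
    [0,0,0],
    [0,0,0],
    [0,0,0],
    [0,0,0],
    [0,0,-0.55],
    [0,0,-0.55]
  ]
}}

```text
time_s: 12.97
tcp_pos: [621.4, -63.4, 152.6]
tool_rot: [-0.392, 3.116, -0.0]
ft_force: [-0.2, 1.1, -0.2]
gripper_width: 0.553
grip_force: 0.0
```

Request:
{"api": "send_rows", "payload": {
  "grip": [-0.1,-0.1,-0.1,-0.1,-0.1,-0.1,-0.1,-0.1,-0.1,-0.1],
  "linear": [
    [0,0,0.55],
    [0,0,0.55],
    [0,0,0.55],
    [0,0,0.55],
    [0,0,0.55],
    [0,0,0.55],
    [0,0,0.55],
    [0,0,0.55],
    [0,0,0.55],
    [0,0,0.55]
  ],
  "delta_rot": [
    [0,0,0],
    [0,0,0],
    [0,0,0],
    [0,0,0],
    [0,0,0],
    [0,0,0],
    [0,0,0],
    [0,0,0],
    [0,0,0],
    [0,0,0]
  ]
}}

```text
time_s: 13.8
tcp_pos: [621.2, -62.4, 40.3]
tool_rot: [0.389, -3.117, -0.0]
ft_force: [0.1, 0.3, 0.5]
gripper_width: 0.55
grip_force: 0.0
```

Request:
{"api": "send_rows", "payload": {
  "grip": [1,1,1,1,1,1,1,1,1,1],
  "linear": [
    [0,0,0],
    [0,0,0],
    [0,0,0],
    [0,0,0],
    [0,0,0],
    [0,0,0],
    [0,0,0],
    [0,0,0],
    [0,0,0],
    [0,0,0]
  ],
  "delta_rot": [
    [0,0,0],
    [0,0,0],
    [0,0,0],
    [0,0,0],
    [0,0,0],
    [0,0,0],
    [0,0,0],
    [0,0,0],
    [0,0,0],
    [0,0,0]
  ],
  "squeeze": 35
}}

```text
time_s: 14.63
tcp_pos: [621.2, -62.5, 41.6]
tool_rot: [-0.389, 3.117, 0.0]
ft_force: [0.4, 0.1, -1.4]
gripper_width: 0.429
grip_force: 35.1
```

```bash
python3 - <<'E'
from h import *
ims=[cv2.resize(bot.grab_frame(c)[y0:y0+130,x0:x0+150,::-1],None,fx=2.6,fy=2.6,interpolation=cv2.INTER_CUBIC) for c,x0,y0 in(("scene",260,100),("scene",210,160))]
cv2.imwrite("pics/e.png",np.hstack(ims))
E
```

```text
(no output)
```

View pics/e.png

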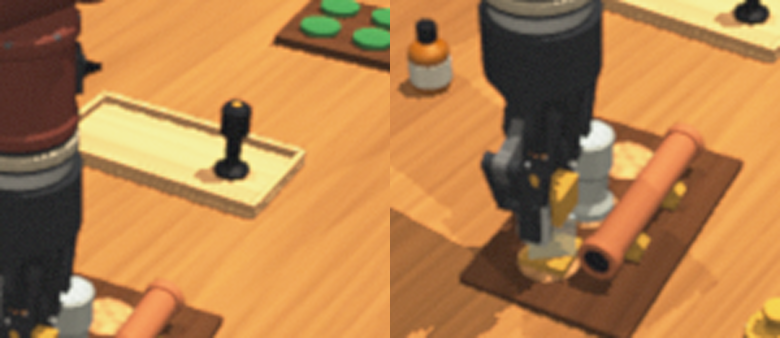

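The tray crop shows the knob upright at about (235,140). The prism grip reads 36.5 mm where 30 was expected, so the pads are on it askew. I'll measure the cap's yaw from the first picture again.

```bash
python3 - <<'E'
from h import *
im=cv2.imread("pics/top0.png"); hsv=cv2.cvtColor(im,cv2.COLOR_BGR2HSV)
s=hsv[180:220,303:336]; print(hsv[196,321],hsv[206,318],hsv[190,330])
m=((s[:,:,0]>=20)&(s[:,:,2]>140)).astype(np.uint8)
for r in m: print("".join(".#"[v] for v in r))
k,l,st,_=cv2.connectedComponentsWithStats(m); m=l==1+np.argmax(st[1:,4])
v,u=np.nonzero(m); pts=np.array([ground(np.array([a+303.,b+180.]),"top",76) for a,b in zip(u,v)],np.float32)
r=cv2.minAreaRect(pts); print(r)
# yaw by best square IoU-like inertia-free: maximise points inside 30mm square
best=max(((np.mean((abs((pts-c)@[np.cos(t),np.sin(t)])<15)&(abs((pts-c)@[-np.sin(t),np.cos(t)])<15)),t) for c in [pts.mean(0)] for t in np.arange(-.785,.785,.02)))
print(pts.mean(0),len(pts),best)
E
```

```text
[ 21 200 181] [ 17 179  87] [ 12 187 101]
.................................
.................................
.................................
.................................
.................................
.................................
.................................
...................#####.........
................########.........
.............############........
..........###############........
.........################........
.........#################.......
..........################.......
..........################.......
..........################.......
..........#################......
...........################......
......##...################......
......##....################.....
.......##...###############......
.......##...##############.......
........#....#########...........
........#....######..............
........##....##.................
.................................
.........#.......................
..........#......................
.................................
..........#......................
..........###....................
..........###....................
.................................
.................................
.................................
.................................
.................................
.................................
.................................
.................................
((621.4550170898438, -63.22553253173828), (29.5399227142334, 29.832433700561523), 12.464900970458984)
[621.4848  -63.26722] 232 (np.float64(1.0), np.float64(0.21500000000000086))
```

```bash
python3 - <<'E'
from h import *
im=bot.grab_frame("scene")[:,:,::-1]
cv2.imwrite("pics/f.png",cv2.resize(im[195:285,235:325],None,fx=6.5,fy=6.5,interpolation=cv2.INTER_CUBIC)); print(bot.get_state()["gripper_width"],bot.get_state()["grip_force"])
E
```

```text
0.42569421129605356 35.13301134109497
```

View pics/f.png

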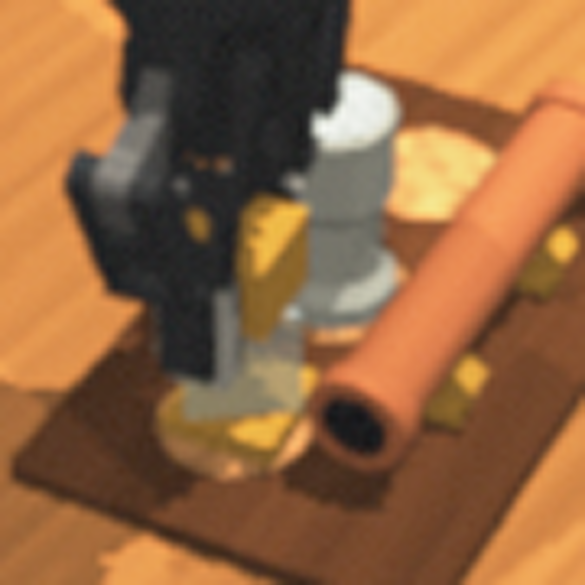

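The scene crop shows the finger on the cap at about (230,300), with the foot at (240,420) still upright. The reading is still odd, so I'll release and look again with the hand out of the way.

Request:
{"api": "send_rows", "payload": {
  "grip": [-0.1,-0.1,-0.1,-0.1,-0.1,-0.1,-0.1,-0.1,-0.1,-0.1],
  "linear": [
    [0,0,0],
    [0,0,0],
    [0,0,0],
    [0,0,0],
    [0,0,-0.5],
    [0,0,-1],
    [0,0,-1],
    [0,0,-1],
    [0,0,-1],
    [0,0,-1]
  ],
  "delta_rot": [
    [0,0,0],
    [0,0,0],
    [0,0,0],
    [0,0,0],
    [0,0,0],
    [0,0,0],
    [0,0,0],
    [0,0,0],
    [0,0,0],
    [0,0,0]
  ]
}}

```text
time_s: 15.62
tcp_pos: [621.4, -62.5, 153.5]
tool_rot: [-0.389, 3.117, -0.0]
ft_force: [-0.2, 0.6, 0.0]
gripper_width: 0.547
grip_force: 0.0
```

Request:
{"api": "send_rows", "payload": {
  "grip": [-0.1,-0.1,-0.1,-0.1,-0.1,-0.1,-0.1,-0.1,-0.1,-0.1],
  "linear": [
    [0,0.65,0],
    [0,0.65,0],
    [0,0.65,0],
    [0,0.65,0],
    [0,0.65,0],
    [0,0.65,0],
    [0,0.65,0],
    [0,0.65,0],
    [0,0.65,0],
    [0,0.65,0]
  ],
  "delta_rot": [
    [0,0,0],
    [0,0,0],
    [0,0,0],
    [0,0,0],
    [0,0,0],
    [0,0,0],
    [0,0,0],
    [0,0,0],
    [0,0,0],
    [0,0,0]
  ]
}}

```text
time_s: 16.45
tcp_pos: [588.9, 64.9, 151.4]
tool_rot: [0.389, -3.117, -0.0]
ft_force: [-0.8, 0.0, 0.2]
gripper_width: 0.55
grip_force: 0.0
```

```bash
cat > cap.py <<'E'
from h import *
im=bot.grab_frame("top"); hsv=cv2.cvtColor(im,cv2.COLOR_RGB2HSV)
s=hsv[175:225,298:345]
m=((s[:,:,0]>=20)&(s[:,:,2]>140)).astype(np.uint8)
k,l,st,_=cv2.connectedComponentsWithStats(m); m=l==1+np.argmax(st[1:,4])
v,u=np.nonzero(m); pts=np.array([ground(np.array([a+298.,b+175.]),"top",76) for a,b in zip(u,v)],np.float32)
print(len(pts),cv2.minAreaRect(pts))
sc=bot.grab_frame("scene")
cv2.imwrite("pics/g.png",np.hstack([cv2.resize(a[:,:,::-1],(390,390),interpolation=cv2.INTER_CUBIC) for a in(im[165:245,280:360],sc[205:280,245:320])]))
E
python3 cap.py
```

```text
Traceback (most recent call last):
  File "cap.py", line 6, in <module>
    v,u=np.nonzero(m); pts=np.array([ground(np.array([a+298.,b+175.]),"top",76) for a,b in zip(u,v)],np.float32)
                                     ~~~~~~^^^^^^^^^^^^^^^^^^^^^^^^^^^^^^^^^^^^
  File "h.py", line 10, in ground
    return least_squares(f,[500,0]).x
           ~~~~~~~~~~~~~^^^^^^^^^^^
  File "h.py", line 9, in <lambda>
    f=lambda p:proj([[p[0],p[1],z]],cam)[0]-px
               ~~~~^^^^^^^^^^^^^^^^^^^^^
  File "h.py", line 5, in proj
    i=bot.camera_info(cam); K=np.array([[i["fx"],0,i["cx"]],[0,i["fy"],i["cy"]],[0,0,1.]])
ValueError: time passes only in moves, steps and waits
```

```bash
sed -i 's/^def proj/CI={}\ndef proj/; s/    i=bot.camera_info(cam); K=/    i=CI.setdefault(cam,None) or CI.__setitem__(cam,bot.camera_info(cam)) or CI[cam]; K=/' h.py
sed -i 's/^m=((/sc=bot.grab_frame("scene")\nm=((/; 0,/^sc=bot/!{/^sc=bot/d}' cap.py; python3 cap.py 2>&1 | tail -3
```

```text
256 ((622.9203491210938, -61.61976623535156), (31.24873924255371, 30.957294464111328), 12.761879920959473)
```

View pics/g.png

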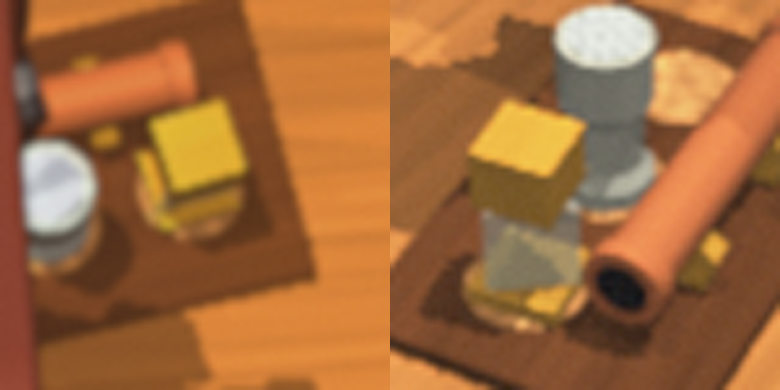

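In g.png the prism stands upright on its cork: the cap is at (195,145) in the left crop and (525,160) in the right. The glass below the cap looks nearly as wide as the cap, so the fingertips may have been on the glass. I'll get the yaw more finely.

```bash
cat > yaw.py <<'E'
from h import *
def cap(im,x0=298,y0=175,w=47,h=50,z=76,k=6):
    big=cv2.resize(im[y0:y0+h,x0:x0+w],None,fx=k,fy=k,interpolation=cv2.INTER_CUBIC)
    hsv=cv2.cvtColor(big,cv2.COLOR_BGR2HSV); m=((hsv[:,:,0]>=19)&(hsv[:,:,2]>142)).astype(np.uint8)
    m=cv2.morphologyEx(m,cv2.MORPH_OPEN,np.ones((13,13),np.uint8))
    c=max(cv2.findContours(m,0,cv2.CHAIN_APPROX_NONE)[0],key=cv2.contourArea)[:,0].astype(float)
    px=(c+.5)/k-.5+[x0,y0]
    W=np.array([ground(p,"top",z) for p in px[::3]],np.float32)
    r=cv2.minAreaRect(W)
    ctr=np.array(r[0])
    f=lambda q:np.maximum(abs((W-q[:2])@[np.cos(q[2]),np.sin(q[2])]),abs((W-q[:2])@[-np.sin(q[2]),np.cos(q[2])]))-q[3]
    s=least_squares(f,[*ctr,np.deg2rad(r[2]),15],loss="soft_l1",f_scale=.5); return s.x,r
if __name__=="__main__":
    for im in(cv2.imread("pics/top0.png"),bot.grab_frame("top")[:,:,::-1]):
        s,r=cap(np.ascontiguousarray(im)); print(np.round(s,3),r)
    print(bot.get_state()["time_s"])
E
python3 yaw.py
```

```text
[ 6.21579e+02 -6.34030e+01  2.22000e-01  1.44870e+01] ((621.740234375, -63.38398361206055), (29.762712478637695, 29.835464477539062), 12.730321884155273)
[ 6.23014e+02 -6.17180e+01  2.00000e-01  1.56550e+01] ((622.9610595703125, -61.40531539916992), (31.886966705322266, 33.03351974487305), 13.041350364685059)
16.65
```

Request:
{"api": "send_rows", "payload": {
  "grip": [-0.1,-0.1,-0.1,-0.1,-0.1,-0.1,-0.1,-0.1,-0.1,-0.1],
  "linear": [
    [-0.03,-0.66,0],
    [-0.03,-0.66,0],
    [0,-0.66,0],
    [0,-0.66,0],
    [0,-0.66,0],
    [0,-0.66,0],
    [0,-0.66,0],
    [0,-0.66,0],
    [0,-0.66,0],
    [0,-0.66,0]
  ],
  "delta_rot": [
    [0,0,0],
    [0,0,0],
    [0,0,0],
    [0,0,0],
    [0,0,0],
    [0,0,0],
    [0,0,0],
    [0,0,0],
    [0,0,0],
    [0,0,0.5]
  ]
}}

```text
time_s: 17.48
tcp_pos: [623.1, -65.5, 151.5]
tool_rot: [0.324, -3.125, -0.0]
ft_force: [0.3, 0.6, 0.6]
gripper_width: 0.549
grip_force: 0.0
```

Request:
{"api": "send_rows", "payload": {
  "grip": [-0.1,-0.1,-0.1,-0.1,-0.1,-0.1,-0.1,-0.1,-0.1,-0.1],
  "linear": [
    [0,0,0.55],
    [0,0,0.55],
    [0,0,0.55],
    [0,0,0.55],
    [0,0,0.55],
    [0,0,0.55],
    [0,0,0.55],
    [0,0,0.55],
    [0,0,0.5],
    [0,0,0.2]
  ],
  "delta_rot": [
    [0,0,0],
    [0,0,0],
    [0,0,0],
    [0,0,0],
    [0,0,0],
    [0,0,0],
    [0,0,0],
    [0,0,0],
    [0,0,0],
    [0,0,0]
  ]
}}

```text
time_s: 18.32
tcp_pos: [621.5, -63.8, 47.1]
tool_rot: [0.326, -3.122, -0.002]
ft_force: [-0.0, 0.7, -0.3]
gripper_width: 0.554
grip_force: 0.0
```

Request:
{"api": "send_rows", "payload": {
  "grip": [1,1,1,1,1,1,1,1,1,1],
  "linear": [
    [0,0,0],
    [0,0,0],
    [0,0,0],
    [0,0,0],
    [0,0,0],
    [0,0,0],
    [0,0,0],
    [0,0,0],
    [0,0,0],
    [0,0,0]
  ],
  "delta_rot": [
    [0,0,0],
    [0,0,0],
    [0,0,0],
    [0,0,0],
    [0,0,0],
    [0,0,0],
    [0,0,0],
    [0,0,0],
    [0,0,0],
    [0,0,0]
  ],
  "squeeze": 35
}}

```text
time_s: 19.15
tcp_pos: [622.8, -64.1, 49.5]
tool_rot: [0.326, -3.125, -0.0]
ft_force: [0.2, -0.2, -1.8]
gripper_width: 0.407
grip_force: 35.0
```

Request:
{"api": "send_rows", "payload": {
  "grip": [1,1,1,1,1,1,1,1,1,1],
  "linear": [
    [0,0,-0.1],
    [0,0,-0.2],
    [0,0,-0.2],
    [0,0,-0.3],
    [0,0,-0.4],
    [0,0,-0.4],
    [0,0,-0.4],
    [0,0,-0.3],
    [0,0,-0.2],
    [0,0,0]
  ],
  "delta_rot": [
    [0,0,0],
    [0,0,0],
    [0,0,0],
    [0,0,0],
    [0,0,0],
    [0,0,0],
    [0,0,0],
    [0,0,0],
    [0,0,0],
    [0,0,0]
  ],
  "squeeze": 40
}}

```text
time_s: 19.98
tcp_pos: [623.9, -64.4, 101.3]
tool_rot: [-0.326, 3.122, -0.001]
ft_force: [0.8, 0.5, -1.5]
gripper_width: 0.405
grip_force: 40.0
```

```bash
python3 - <<'E'
from h import *
im=bot.grab_frame("scene")[:,:,::-1]
cv2.imwrite("pics/i.png",cv2.resize(im[160:265,225:330],None,fx=5.7,fy=5.7,interpolation=cv2.INTER_CUBIC)); print(bot.get_state()["gripper_width"],bot.get_state()["grip_force"])
E
```

```text
0.4008891973632965 39.98965501785278
```

View pics/i.png

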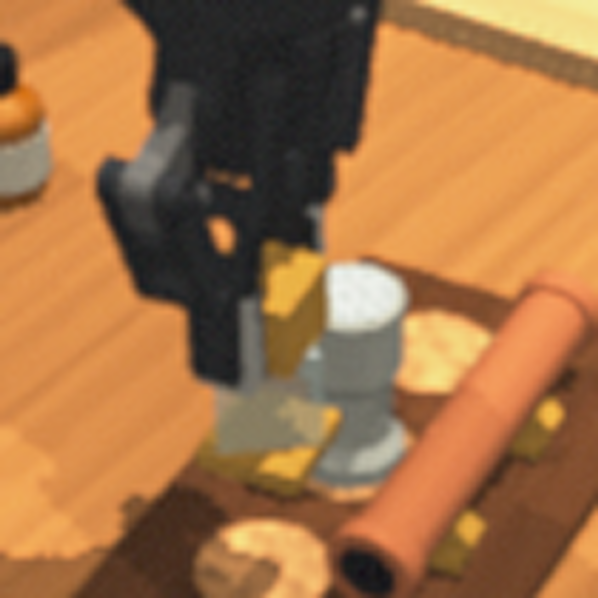

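Request:
{"api": "send_rows", "payload": {
  "grip": [1,1,1,1,1,1,1,1,1,1],
  "linear": [
    [0,0,-0.75],
    [0,0,-0.75],
    [0,0,-0.75],
    [0,0,-0.75],
    [0.2,0.75,0],
    [0.2,0.75,0],
    [0.2,0.75,0],
    [0.2,0.75,0],
    [0.2,0.75,0],
    [0.2,0.75,0]
  ],
  "delta_rot": [
    [0,0,0],
    [0,0,0],
    [0,0,0],
    [0,0,0],
    [0,0,0],
    [0,0,0],
    [0,0,0],
    [0,0,0],
    [0,0,0],
    [0,0,0]
  ]
}}

```text
time_s: 20.87
tcp_pos: [578.8, 21.0, 158.3]
tool_rot: [0.328, -3.122, -0.001]
ft_force: [-0.3, 0.2, -1.7]
gripper_width: 0.405
grip_force: 40.2
```

Request:
{"api": "send_rows", "payload": {
  "grip": [1,1,1,1,1,1,1,1,1,1],
  "linear": [
    [0.2,0.75,0],
    [0.2,0.75,0],
    [0.2,0.75,0],
    [0.2,0.75,0],
    [0.2,0.75,0],
    [0.2,0.75,0],
    [0.2,0.75,0],
    [0.2,0.75,0],
    [0.2,0.75,0],
    [0.2,0.75,0]
  ],
  "delta_rot": [
    [0,0,0],
    [0,0,0],
    [0,0,0],
    [0,0,0],
    [0,0,0],
    [0,0,0],
    [0,0,0],
    [0,0,0],
    [0,0,0],
    [0,0,0]
  ]
}}

```text
time_s: 21.7
tcp_pos: [509.9, 158.8, 159.7]
tool_rot: [-0.327, 3.124, 0.0]
ft_force: [-0.3, 0.0, -2.5]
gripper_width: 0.401
grip_force: 40.2
```

Request:
{"api": "send_rows", "payload": {
  "grip": [1,1,1,1,1,1,1,1,1,1],
  "linear": [
    [0.2,0.75,0],
    [0.2,0.75,0],
    [0.2,0.75,0],
    [0.2,0.75,0],
    [0.2,0.75,0],
    [0.2,0.75,0],
    [0.2,0.75,0],
    [0.2,0.75,0],
    [0.2,0.75,0],
    [0.2,0.75,0]
  ],
  "delta_rot": [
    [0,0,0],
    [0,0,0],
    [0,0,0],
    [0,0,0],
    [0,0,0],
    [0,0,0],
    [0,0,0],
    [0,0,0],
    [0,0,0],
    [0,0,0]
  ]
}}

```text
time_s: 22.53
tcp_pos: [439.6, 297.1, 159.6]
tool_rot: [-0.326, 3.124, 0.0]
ft_force: [0.3, -0.5, -1.0]
gripper_width: 0.4
grip_force: 40.2
```

Request:
{"api": "send_rows", "payload": {
  "grip": [1,1,1,1,1,1,1,1,1,1],
  "linear": [
    [0,0,0.7],
    [0,0,0.7],
    [0,0,0.7],
    [0,0,0.7],
    [0,0,0.7],
    [0,0,0.7],
    [0,0,0.4],
    [0,0,0.4],
    [0,0,0.2],
    [0,0,0]
  ],
  "delta_rot": [
    [0,0,0],
    [0,0,0],
    [0,0,0],
    [0,0,0],
    [0,0,0],
    [0,0,0],
    [0,0,0],
    [0,0,0],
    [0,0,0],
    [0,0,0]
  ]
}}

```text
time_s: 23.37
tcp_pos: [439.8, 295.8, 54.8]
tool_rot: [0.326, -3.123, 0.001]
ft_force: [-0.2, 0.6, -2.1]
gripper_width: 0.403
grip_force: 40.2
```

Request:
{"api": "send_rows", "payload": {
  "grip": [1,1,1,1,1,1,1,1,1,1],
  "linear": [
    [0,0,0.08],
    [0,0,0.08],
    [0,0,0.08],
    [0,0,0.05],
    [0,0,0.04],
    [0,0,0.03],
    [0,0,0.02],
    [0,0,0],
    [0,0,0],
    [0,0,0]
  ],
  "delta_rot": [
    [0,0,0],
    [0,0,0],
    [0,0,0],
    [0,0,0],
    [0,0,0],
    [0,0,0],
    [0,0,0],
    [0,0,0],
    [0,0,0],
    [0,0,0]
  ]
}}

```text
time_s: 24.2
tcp_pos: [440.5, 295.9, 47.9]
tool_rot: [-0.326, 3.125, 0.0]
ft_force: [0.0, -0.8, -1.1]
gripper_width: 0.402
grip_force: 40.2
```

```bash
python3 - <<'E'
from h import *
im=bot.grab_frame("scene")[:,:,::-1]
cv2.imwrite("pics/j.png",cv2.resize(im[95:195,255:385],None,fx=5,fy=5,interpolation=cv2.INTER_CUBIC))
s=bot.get_state(); print(s["tcp_pos"],s["ft_force"],s["torque"])
E
```

```text
[440.51831059 295.97242192  47.9443105 ] [ 0.31493444 -1.17342483 -1.97220134] [-0.00284072  0.01248848  0.00182319]
```

View pics/j.png

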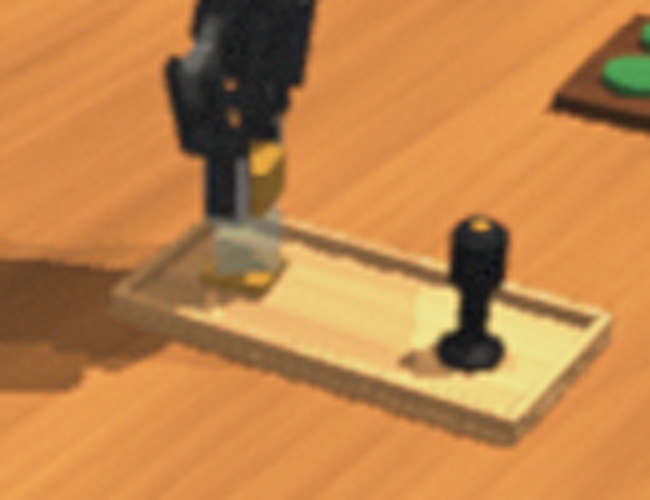

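Request:
{"api": "send_rows", "payload": {
  "grip": [1,1,1,-0.1,-0.1,-0.1,-0.1,-0.1,-0.1,-0.1],
  "linear": [
    [0,0,0.02],
    [0,0,0.02],
    [0,0,0],
    [0,0,0],
    [0,0,0],
    [0,0,0],
    [0,0,-0.5],
    [0,0,-1],
    [0,0,-1],
    [0,0,-1]
  ],
  "delta_rot": [
    [0,0,0],
    [0,0,0],
    [0,0,0],
    [0,0,0],
    [0,0,0],
    [0,0,0],
    [0,0,0],
    [0,0,0],
    [0,0,0],
    [0,0,0]
  ]
}}

```text
time_s: 25.08
tcp_pos: [440.5, 295.9, 118.6]
tool_rot: [-0.326, 3.124, 0.0]
ft_force: [0.5, 0.0, -0.9]
gripper_width: 0.547
grip_force: 0.0
```

Request:
{"api": "send_rows", "payload": {
  "grip": [-0.3,-0.3,-0.3,-0.3,-0.3,-0.3,-0.3,-0.3,-0.3,-0.3],
  "linear": [
    [-0.26,-0.82,-0.3],
    [-0.26,-0.82,-0.3],
    [-0.26,-0.82,-0.3],
    [-0.26,-0.82,-0.3],
    [-0.26,-0.82,-0.3],
    [-0.26,-0.82,0],
    [-0.26,-0.82,0],
    [-0.26,-0.82,0],
    [-0.26,-0.82,0],
    [-0.26,-0.82,0]
  ],
  "delta_rot": [
    [0,0,0],
    [0,0,0],
    [0,0,0],
    [0,0,0],
    [0,0,0],
    [0,0,0],
    [0,0,0],
    [0,0,0],
    [0,0,0],
    [0,0,0]
  ]
}}

```text
time_s: 25.92
tcp_pos: [525.9, 145.5, 148.2]
tool_rot: [-0.326, 3.123, 0.0]
ft_force: [0.4, 0.4, -0.1]
gripper_width: 0.65
grip_force: 0.0
```

Request:
{"api": "send_rows", "payload": {
  "grip": [-0.3,-0.3,-0.3,-0.3,-0.3,-0.3,-0.3,-0.3,-0.3,-0.3],
  "linear": [
    [-0.26,-0.82,0],
    [-0.26,-0.82,0],
    [-0.26,-0.82,0],
    [-0.26,-0.82,0],
    [-0.26,-0.82,0],
    [-0.26,-0.82,0],
    [-0.26,-0.82,0],
    [-0.26,-0.82,0],
    [-0.26,-0.82,0],
    [-0.26,-0.82,0]
  ],
  "delta_rot": [
    [0,0,0],
    [0,0,0],
    [0,0,0],
    [0,0,0],
    [0,0,0],
    [0,0,0],
    [0,0,0],
    [0,0,0],
    [0,0,0],
    [0,0,0]
  ]
}}

```text
time_s: 26.75
tcp_pos: [610.8, -4.6, 147.7]
tool_rot: [-0.327, 3.124, -0.0]
ft_force: [0.0, 0.3, -0.1]
gripper_width: 0.651
grip_force: 0.0
```

Request:
{"api": "send_rows", "payload": {
  "grip": [-0.3,-0.3,-0.3,-0.3,-0.3,-0.3,-0.3,-0.3,-0.3,-0.3],
  "linear": [
    [-0.05,0.11,0.6],
    [0,0,0.6],
    [0,0,0.6],
    [0,0,0.6],
    [0,0,0.6],
    [0,0,0.6],
    [0,0,0.6],
    [0,0,0.6],
    [0,0,0.3],
    [0,0,0.15]
  ],
  "delta_rot": [
    [0,0,0],
    [0,0,0],
    [0,0,0],
    [0,0,0],
    [0,0,0],
    [0,0,0],
    [0,0,0],
    [0,0,0],
    [0,0,0],
    [0,0,0]
  ]
}}

```text
time_s: 27.58
tcp_pos: [609.4, -0.9, 40.2]
tool_rot: [0.326, -3.122, -0.001]
ft_force: [-0.3, 0.7, -0.2]
gripper_width: 0.651
grip_force: 0.0
```

Request:
{"api": "send_rows", "payload": {
  "grip": [1,1,1,1,1,1,1,1,1,1],
  "linear": [
    [0,0,0],
    [0,0,0],
    [0,0,0],
    [0,0,0],
    [0,0,0],
    [0,0,0],
    [0,0,0],
    [0,0,0],
    [0,0,0],
    [0,0,0]
  ],
  "delta_rot": [
    [0,0,0],
    [0,0,0],
    [0,0,0],
    [0,0,0],
    [0,0,0],
    [0,0,0],
    [0,0,0],
    [0,0,0],
    [0,0,0],
    [0,0,0]
  ],
  "squeeze": 35
}}

```text
time_s: 28.42
tcp_pos: [610.6, -1.1, 42.2]
tool_rot: [-0.326, 3.124, -0.0]
ft_force: [-0.9, -0.6, 0.1]
gripper_width: 0.409
grip_force: 35.0
```

Request:
{"api": "send_rows", "payload": {
  "grip": [1,1,1,1,1,1,1,1,1,1],
  "linear": [
    [0,0,-0.3],
    [0,0,-0.6],
    [0,0,-0.6],
    [0,0,-0.6],
    [0,0,-0.6],
    [0,0,-0.6],
    [0,0,-0.6],
    [0,0,-0.6],
    [0,0,-0.6],
    [0,0,-0.4]
  ],
  "delta_rot": [
    [0,0,0],
    [0,0,0],
    [0,0,0],
    [0,0,0],
    [0,0,0],
    [0,0,0],
    [0,0,0],
    [0,0,0],
    [0,0,0],
    [0,0,0]
  ]
}}

```text
time_s: 29.25
tcp_pos: [611.3, -1.2, 154.3]
tool_rot: [-0.326, 3.122, -0.001]
ft_force: [0.3, -0.3, -1.1]
gripper_width: 0.409
grip_force: 35.0
```

Request:
{"api": "send_rows", "payload": {
  "grip": [1,1,1,1,1,1,1,1,1,1],
  "linear": [
    [0.1,0.79,0],
    [0.1,0.79,0],
    [0.1,0.79,0],
    [0.1,0.79,0],
    [0.1,0.79,0],
    [0.1,0.79,0],
    [0.1,0.79,0],
    [0.1,0.79,0],
    [0.1,0.79,0],
    [0.1,0.79,0]
  ],
  "delta_rot": [
    [0,0,0],
    [0,0,0],
    [0,0,0],
    [0,0,0],
    [0,0,0],
    [0,0,0],
    [0,0,0],
    [0,0,0],
    [0,0,0],
    [0,0,0]
  ]
}}

```text
time_s: 30.08
tcp_pos: [556.0, 151.5, 150.7]
tool_rot: [0.328, -3.121, -0.0]
ft_force: [-0.2, -0.4, -1.1]
gripper_width: 0.407
grip_force: 35.1
```

Request:
{"api": "send_rows", "payload": {
  "grip": [1,1,1,1,1,1,1,1,1,1],
  "linear": [
    [0.1,0.79,0],
    [0.1,0.79,0],
    [0.1,0.79,0],
    [0.1,0.79,0],
    [0.1,0.79,0],
    [0.1,0.79,0],
    [0.1,0.79,0],
    [0.1,0.79,0],
    [0.1,0.79,0],
    [0.1,0.79,0]
  ],
  "delta_rot": [
    [0,0,0],
    [0,0,0],
    [0,0,0],
    [0,0,0],
    [0,0,0],
    [0,0,0],
    [0,0,0],
    [0,0,0],
    [0,0,0],
    [0,0,0]
  ]
}}

```text
time_s: 30.92
tcp_pos: [503.4, 301.4, 150.6]
tool_rot: [0.329, -3.121, 0.001]
ft_force: [-0.1, -0.4, -1.0]
gripper_width: 0.408
grip_force: 35.1
```

Request:
{"api": "send_rows", "payload": {
  "grip": [1,1,1,1,1,1,1,1,1,1],
  "linear": [
    [0,0,0.7],
    [0,0,0.7],
    [0,0,0.7],
    [0,0,0.7],
    [0,0,0.7],
    [0,0,0.7],
    [0,0,0.5],
    [0,0,0.4],
    [0,0,0.2],
    [0,0,0.1]
  ],
  "delta_rot": [
    [0,0,0],
    [0,0,0],
    [0,0,0],
    [0,0,0],
    [0,0,0],
    [0,0,0],
    [0,0,0],
    [0,0,0],
    [0,0,0],
    [0,0,0]
  ]
}}

```text
time_s: 31.75
tcp_pos: [505.2, 299.9, 43.2]
tool_rot: [0.327, -3.123, 0.001]
ft_force: [-0.4, 0.7, -1.5]
gripper_width: 0.413
grip_force: 35.1
```

Request:
{"api": "send_rows", "payload": {
  "grip": [1,1,1,1,1,-0.1,-0.1,-0.1,-0.1,-0.1],
  "linear": [
    [0,0,0.06],
    [0,0,0.06],
    [0,0,0.04],
    [0,0,0.03],
    [0,0,0],
    [0,0,0],
    [0,0,0],
    [0,0,0],
    [0,0,-0.3],
    [0,0,-0.6]
  ],
  "delta_rot": [
    [0,0,0],
    [0,0,0],
    [0,0,0],
    [0,0,0],
    [0,0,0],
    [0,0,0],
    [0,0,0],
    [0,0,0],
    [0,0,0],
    [0,0,0]
  ]
}}

```text
time_s: 32.58
tcp_pos: [504.7, 299.1, 57.4]
tool_rot: [0.326, -3.121, 0.002]
ft_force: [-0.4, -0.5, 0.1]
gripper_width: 0.553
grip_force: 0.0
```

Request:
{"api": "send_rows", "payload": {
  "grip": [-0.1,-0.1,-0.1,-0.1,-0.1,-0.1,-0.1,-0.1,-0.1,-0.1],
  "linear": [
    [0,0,-1],
    [0,0,-1],
    [0,0,-1],
    [0,0,-1],
    [0,-0.8,-0.5],
    [0,-1,0],
    [0,-1,0],
    [0,-1,0],
    [0,-1,0],
    [0,-1,0]
  ],
  "delta_rot": [
    [0,0,0],
    [0,0,0],
    [0,0,0],
    [0,0,0],
    [0,0,0],
    [0,0,0],
    [0,0,0],
    [0,0,0],
    [0,0,0],
    [0,0,0]
  ]
}}

```text
time_s: 33.42
tcp_pos: [530.7, 185.5, 149.9]
tool_rot: [-0.327, 3.123, 0.0]
ft_force: [0.6, 0.8, 0.4]
gripper_width: 0.546
grip_force: 0.0
```

```bash
python3 - <<'E'
from h import *
s=bot.get_state(); print(np.round(s["qpos"],3),np.round(s["tcp_pos"],1))
t=bot.grab_frame("top")[:,:,::-1]; sc=bot.grab_frame("scene")[:,:,::-1]
cv2.imwrite("tube_top.png",t); cv2.imwrite("tube_scene.png",sc)
f=np.load("fit0.npz"); ms={}
for c in("top","scene"):
    r=bot.outline_of("sight_tube",c); print(c,[(round(d["p"],2),d["box"]) for d in r[:2]])
    if r: ms[c]=r[0]["mask"]
for k in [["top","scene"],["top"],["scene"]]:
    if all(c in ms for c in k): print(k,fit("sight_tube",{c:ms[c] for c in k},f["sight_tube"]) )
print(f["cradle"])
big=lambda a,x0,y0,w,h,k:cv2.resize(a[y0:y0+h,x0:x0+w],None,fx=k,fy=k,interpolation=cv2.INTER_CUBIC)
cv2.imwrite("pics/k.png",np.vstack([np.hstack([big(t,225,155,130,95,3),big(sc,235,180,130,95,3)]),np.hstack([big(t,100,200,130,95,3),big(sc,260,100,130,95,3)])]))
E
```

```text
[ 0.212  0.167  1.833 -0.     1.139 -1.568] [530.7 185.5 149.9]
top [(0.74, [247.7, 175.1, 72.4, 30.9])]
scene [(0.85, [280.2, 206.6, 50.6, 58.4])]
['top', 'scene'] (array([6.50659513e+02, 9.37682168e+00, 3.03774526e+01, 1.68230460e-01]), np.float64(1.000671919559267))
['top'] (array([ 6.61360163e+02,  8.84508261e+00, -5.47712702e+00,  1.86374076e-01]), np.float64(0.6670933776058279))
['scene'] (array([6.47534955e+02, 1.37753056e+01, 2.57963381e+01, 1.61723734e-01]), np.float64(0.1839076389449857))
[ 5.28667498e+02 -2.78471677e+02  2.72832610e-01 -1.48055694e+00]
```

View pics/k.png

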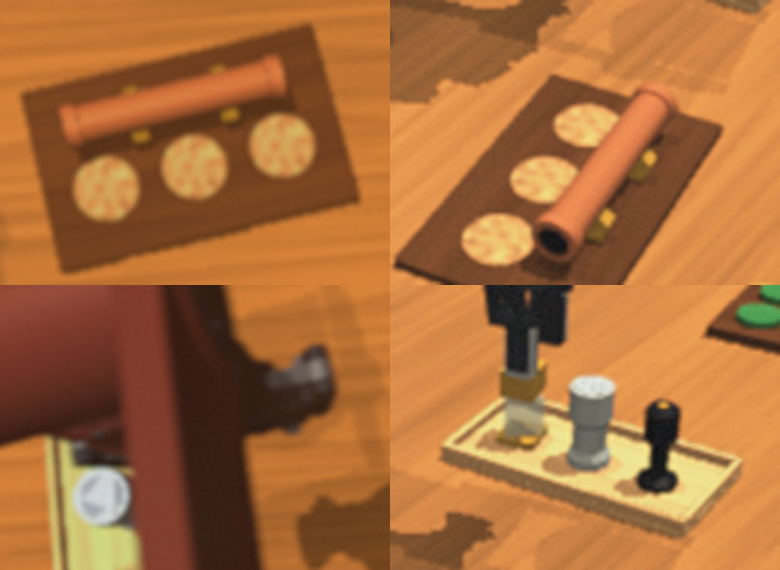

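All three stand upright in the tray, at about (520,405), (590,425) and (660,445) in k.png, and the three corks are free. The tube is about 4 mm off the saddles' middle, towards +y. I'll measure the tube ends, corks and cradle from colour.

```bash
cat > seg.py <<'E'
from h import *
t=cv2.imread("tube_top.png"); k=6
def big(x0,y0,w,h): return cv2.cvtColor(cv2.resize(t[y0:y0+h,x0:x0+w],None,fx=k,fy=k,interpolation=cv2.INTER_CUBIC),cv2.COLOR_BGR2HSV)
def conts(m,x0,y0,n):
    m=cv2.morphologyEx(m.astype(np.uint8),cv2.MORPH_OPEN,np.ones((9,9),np.uint8))
    cs=sorted(cv2.findContours(m,0,cv2.CHAIN_APPROX_NONE)[0],key=cv2.contourArea)[::-1][:n]
    return [(c[:,0]+.5)/k-.5+[x0,y0] for c in cs]
hb=big(235,165,110,75); 
for p in((192,282),(213,260),(205,303),(222,300)): print(p,cv2.cvtColor(t,cv2.COLOR_BGR2HSV)[p])
m=(hb[:,:,2]>118)&(hb[:,:,0]<10); m[400:]=0
c=conts(m,235,165,1)[0]; W=np.array([ground(p,"top",32) for p in c[::3]],np.float32); print("tube",cv2.minAreaRect(W))
m=(hb[:,:,2]>118)&(hb[:,:,0]>=12)&(hb[:,:,1]<190)
for c in conts(m,235,165,3):
    W=np.array([ground(p,"top",8) for p in c[::3]],np.float32); (e,ax,_)=cv2.fitEllipse(W); print("cork",np.round(e,1),np.round(ax,1))
hc=big(395,190,70,100); m=(hc[:,:,2]>100)&(hc[:,:,1]>200)&(hc[:,:,0]>15)
for c in conts(m,395,190,6):
    W=np.array([ground(p,"top",13 if len(c)<140 else 24) for p in c[::2]],np.float32); print("brass",cv2.minAreaRect(W))
E
python3 seg.py
```

```text
(192, 282) [ 11 186 170]
(213, 260) [ 16 159 212]
(205, 303) [ 12 189 116]
(222, 300) [ 12 185 123]Traceback (most recent call last):
  File "seg.py", line 11, in <module>
    c=conts(m,235,165,1)[0]; W=np.array([ground(p,"top",32) for p in c[::3]],np.float32); print("tube",cv2.minAreaRect(W))
      ~~~~~~~~~~~~~~~~~~^^^
IndexError: list index out of range
```

```bash
python3 - <<'E'
import cv2
h=cv2.cvtColor(cv2.imread("tube_top.png"),cv2.COLOR_BGR2HSV)
print(h[178:200,283].tolist()); print(h[193,240:256].tolist()); print("cork",h[202:226,260:262].tolist()); print("cradle",h[224,405:450].tolist())
E
```

```text
[[12, 188, 114], [11, 183, 114], [12, 188, 114], [12, 183, 127], [11, 185, 157], [11, 186, 188], [11, 185, 207], [11, 183, 213], [11, 180, 215], [12, 178, 215], [11, 178, 214], [11, 183, 209], [11, 184, 197], [10, 184, 182], [11, 184, 165], [11, 185, 143], [11, 183, 117], [11, 184, 94], [12, 181, 86], [12, 183, 88], [13, 189, 89], [12, 189, 93]]
[[12, 186, 118], [12, 188, 118], [12, 188, 118], [12, 187, 120], [11, 185, 138], [11, 182, 177], [11, 183, 205], [11, 181, 215], [11, 180, 215], [11, 180, 207], [11, 181, 197], [11, 183, 202], [11, 182, 212], [11, 179, 216], [12, 178, 216], [12, 178, 215]]
cork [[[12, 185, 87], [12, 183, 89]], [[12, 187, 90], [12, 193, 90]], [[13, 190, 90], [12, 187, 90]], [[13, 185, 95], [13, 184, 97]], [[14, 169, 127], [14, 173, 130]], [[16, 164, 174], [15, 166, 175]], [[16, 161, 204], [15, 165, 205]], [[15, 163, 210], [14, 166, 211]], [[15, 165, 207], [15, 165, 209]], [[15, 165, 209], [16, 160, 211]], [[15, 162, 211], [17, 154, 213]], [[16, 159, 212], [18, 153, 213]], [[17, 156, 213], [18, 151, 213]], [[18, 152, 212], [19, 150, 213]], [[18, 152, 213], [19,
[... 319 characters left out ...]
cradle [[13, 177, 157], [11, 125, 114], [8, 66, 96], [9, 55, 98], [10, 61, 100], [10, 58, 101], [9, 59, 100], [10, 59, 99], [10, 57, 99], [10, 57, 98], [10, 60, 94], [12, 92, 100], [16, 153, 132], [18, 193, 172], [18, 205, 192], [18, 207, 191], [18, 205, 180], [18, 205, 172], [19, 203, 175], [19, 203, 191], [20, 201, 209], [20, 203, 214], [19, 202, 207], [19, 206, 191], [18, 207, 185], [18, 206, 182], [18, 205, 174], [18, 201, 165], [18, 194, 158], [17, 182, 147], [15, 156, 131], [13, 113, 117], [11, 75, 102], [10, 56, 96], [10, 55, 97], [11, 56, 96], [11, 83, 110], [12, 135, 145], [13, 174, 183], [14, 188, 201], [14, 188, 203], [14, 188, 203], [14, 188, 204], [14, 188, 204], [14, 189, 204]]
```

```bash
sed -i 's/^for p in((192.*$//; s/^m=(hb.*<10).*$/m=(hb[:,:,2]>150)\&(hb[:,:,0]<13)/; s/^m=(hb.*>=12).*$/m=(hb[:,:,2]>150)\&(hb[:,:,0]>=14)\&(hb[:,:,1]<175)/; s/m=(hc.*$/m=(hc[:,:,2]>135)\&(hc[:,:,1]>150)\&(hc[:,:,0]>15)/' seg.py; python3 seg.py
```

```text
tube ((654.76416015625, 8.632957458496094), (26.54157829284668, 154.475341796875), 9.409968376159668)
cork [601.3  58.8] [44.6 45.6]
cork [611.7  -2.2] [45.  45.4]
cork [621.8 -63.4] [44.6 45.4]
brass ((498.1278991699219, -280.8258972167969), (11.458137512207031, 38.78788375854492), 5.601833343505859)
brass ((559.251953125, -275.2034912109375), (12.632658004760742, 38.805118560791016), 5.428061008453369)
brass ((466.1870422363281, -311.2059326171875), (12.782146453857422, 12.41464614868164), 58.224769592285156)
brass ((597.8211669921875, -299.757080078125), (13.183359146118164, 13.379046440124512), 85.42498016357422)
brass ((461.22308349609375, -257.53729248046875), (12.445929527282715, 12.03736400604248), 82.08867645263672)
brass ((592.758544921875, -245.86245727539062), (11.803866386413574, 13.965803146362305), 59.28599166870117)
```

Request:
{"api": "send_rows", "payload": {
  "grip": [-0.3,-0.3,-0.3,-0.3,-0.3,-0.3,-0.3,-0.3,-0.3,-0.3],
  "linear": [
    [-0.41,-0.99,0],
    [-0.41,-0.99,0],
    [-0.41,-0.99,0],
    [-0.41,-0.99,0],
    [-0.41,-0.99,0],
    [-0.41,-0.99,0],
    [-0.41,-0.99,0],
    [-0.41,-0.99,0],
    [-0.41,-0.99,0],
    [-0.41,-0.99,0]
  ],
  "delta_rot": [
    [0,0,0],
    [0,0,0],
    [0,0,0],
    [0,0,0],
    [0,0,0],
    [0,0,0],
    [0,0,0],
    [0,0,0],
    [0,0,0],
    [0,0,0]
  ]
}}

```text
time_s: 34.45
tcp_pos: [652.0, 10.2, 148.8]
tool_rot: [-0.329, 3.124, 0.001]
ft_force: [0.9, 0.1, -0.0]
gripper_width: 0.649
grip_force: 0.0
```

Request:
{"api": "send_rows", "payload": {
  "grip": [-0.3,-0.3,-0.3,-0.3,-0.3,-0.3,-0.3,-0.3,-0.3,-0.3],
  "linear": [
    [0,0,0.2],
    [0,0,0.2],
    [0,0,0.2],
    [0,0,0.2],
    [0,0,0.2],
    [0,0,0.2],
    [0,0,0.2],
    [0,0,0.2],
    [0,0,0.2],
    [0,0,0.2]
  ],
  "delta_rot": [
    [0,0,1],
    [0,0,1],
    [0,0,1],
    [0,0,1],
    [0,0,1],
    [0,0,1],
    [0,0,1],
    [0,0,1],
    [0,0,1],
    [0,0,1]
  ]
}}

```text
time_s: 35.28
tcp_pos: [651.5, 11.1, 108.5]
tool_rot: [0.92, 3.004, 0.001]
ft_force: [-0.0, -0.1, 0.1]
gripper_width: 0.652
grip_force: 0.0
```

Request:
{"api": "send_rows", "payload": {
  "grip": [-0.3,-0.3,-0.3,-0.3,-0.3,-0.3,-0.3,-0.3,-0.3,-0.3],
  "linear": [
    [0,0,0],
    [0,0,0],
    [0,0,0],
    [0,0,0],
    [0,0,0],
    [0,0,0],
    [0,0,0],
    [0,0,0],
    [0,0,0],
    [0,0,0]
  ],
  "delta_rot": [
    [0,0,1],
    [0,0,1],
    [0,0,1],
    [0,0,1],
    [0,0,1],
    [0,0,1],
    [0,0,1],
    [0,0,1],
    [0,0,1],
    [0,0,1]
  ]
}}

```text
time_s: 36.12
tcp_pos: [651.5, 11.1, 108.7]
tool_rot: [-2.017, -2.409, -0.001]
ft_force: [0.0, 0.3, 0.3]
gripper_width: 0.652
grip_force: 0.0
```

Request:
{"api": "send_rows", "payload": {
  "grip": [-0.3,-0.3,-0.3,-0.3,-0.3,-0.3,-0.3,-0.3,-0.3,-0.3],
  "linear": [
    [-0.13,0.02,0.6],
    [0,0,0.6],
    [0,0,0.6],
    [0,0,0.6],
    [0,0,0.6],
    [0,0,0.6],
    [0,0,0.5],
    [0,0,0.4],
    [0,0,0.2],
    [0,0,0.06]
  ],
  "delta_rot": [
    [0,0,0.14],
    [0,0,0],
    [0,0,0],
    [0,0,0],
    [0,0,0],
    [0,0,0],
    [0,0,0],
    [0,0,0],
    [0,0,0],
    [0,0,0]
  ]
}}

```text
time_s: 36.95
tcp_pos: [651.4, 7.0, 11.8]
tool_rot: [-2.027, -2.399, 0.002]
ft_force: [-0.3, 0.2, -0.6]
gripper_width: 0.652
grip_force: 0.0
```

Request:
{"api": "send_rows", "payload": {
  "grip": [0,1,1,1,1,1,1,1,1,1],
  "linear": [
    [0,0,0],
    [0,0,0],
    [0,0,0],
    [0,0,0],
    [0,0,0],
    [0,0,0],
    [0,0,0],
    [0,0,0],
    [0,0,0],
    [0,0,0]
  ],
  "delta_rot": [
    [0,0,0],
    [0,0,0],
    [0,0,0],
    [0,0,0],
    [0,0,0],
    [0,0,0],
    [0,0,0],
    [0,0,0],
    [0,0,0],
    [0,0,0]
  ],
  "squeeze": 40
}}

```text
time_s: 37.78
tcp_pos: [652.5, 6.9, 14.1]
tool_rot: [2.027, 2.399, 0.0]
ft_force: [-2.6, -0.1, 6.2]
gripper_width: 0.292
grip_force: 39.7
```

Request:
{"api": "send_rows", "payload": {
  "grip": [1,1,1,1,1,1,1,1,1,1],
  "linear": [
    [0,0,-0.2],
    [0,0,-0.4],
    [0,0,-0.6],
    [0,0,-0.6],
    [0,0,-0.6],
    [0,0,-0.6],
    [0,0,-0.6],
    [0,0,-0.6],
    [0,0,-0.5],
    [0,0,-0.3]
  ],
  "delta_rot": [
    [0,0,0],
    [0,0,0],
    [0,0,0],
    [0,0,0],
    [0,0,0],
    [0,0,0],
    [0,0,0],
    [0,0,0],
    [0,0,0],
    [0,0,0]
  ],
  "squeeze": 50
}}

```text
time_s: 38.62
tcp_pos: [653.1, 6.9, 115.5]
tool_rot: [2.026, 2.398, 0.003]
ft_force: [-0.9, -0.1, -3.1]
gripper_width: 0.286
grip_force: 49.2
```

Request:
{"api": "send_rows", "payload": {
  "grip": [1,1,1,1,1,1,1,1,1,1],
  "linear": [
    [0,0,0],
    [0,0,0],
    [0,0,0],
    [0,0,0],
    [0,0,0],
    [0,0,0],
    [0,0,0],
    [0,0,0],
    [0,0,0],
    [0,0,0]
  ],
  "delta_rot": [
    [0,0,-0.93],
    [0,0,-0.93],
    [0,0,-0.93],
    [0,0,-0.93],
    [0,0,-0.93],
    [0,0,-0.93],
    [0,0,-0.93],
    [0,0,-0.93],
    [0,0,-0.93],
    [0,0,-0.93]
  ]
}}

```text
time_s: 39.45
tcp_pos: [651.8, 7.1, 113.0]
tool_rot: [-1.011, -2.974, 0.0]
ft_force: [0.4, -0.7, -4.7]
gripper_width: 0.288
grip_force: 49.3
```

Request:
{"api": "send_rows", "payload": {
  "grip": [1,1,1,1,1,1,1,1,1,1],
  "linear": [
    [0,0,0],
    [0,0,0],
    [0,0,0],
    [0,0,0],
    [0,0,0],
    [0,0,0],
    [0,0,0],
    [0,0,0],
    [0,0,0],
    [0,0,0]
  ],
  "delta_rot": [
    [0,0,-0.93],
    [0,0,-0.93],
    [0,0,-0.93],
    [0,0,-0.93],
    [0,0,-0.93],
    [0,0,-0.93],
    [0,0,-0.93],
    [0,0,-0.93],
    [0,0,-0.93],
    [0,0,-0.93]
  ]
}}

```text
time_s: 40.28
tcp_pos: [651.8, 7.1, 113.0]
tool_rot: [0.139, -3.138, -0.0]
ft_force: [0.6, 0.1, -3.2]
gripper_width: 0.288
grip_force: 49.2
```

Request:
{"api": "send_rows", "payload": {
  "grip": [1,1,1,1,1,1,1,1,1,1],
  "linear": [
    [0.37,-0.68,0],
    [0.37,-0.68,0],
    [0.37,-0.68,0],
    [0.37,-0.68,0],
    [0.37,-0.68,0],
    [0.37,-0.68,0],
    [0.37,-0.68,0],
    [0.37,-0.68,0],
    [0.37,-0.68,0],
    [0.37,-0.68,0]
  ],
  "delta_rot": [
    [0,0,0],
    [0,0,0],
    [0,0,0],
    [0,0,0],
    [0,0,0],
    [0,0,0],
    [0,0,0],
    [0,0,0],
    [0,0,0],
    [0,0,0]
  ]
}}

```text
time_s: 41.12
tcp_pos: [589.1, -136.5, 113.2]
tool_rot: [-0.132, 3.139, -0.0]
ft_force: [-0.1, -0.3, -2.9]
gripper_width: 0.285
grip_force: 49.3
```

Request:
{"api": "send_rows", "payload": {
  "grip": [1,1,1,1,1,1,1,1,1,1],
  "linear": [
    [0.37,-0.68,0],
    [0.37,-0.68,0],
    [0.37,-0.68,0],
    [0.37,-0.68,0],
    [0.37,-0.68,0],
    [0.37,-0.68,0],
    [0.37,-0.68,0],
    [0.37,-0.68,0],
    [0.37,-0.68,0],
    [0,0,0]
  ],
  "delta_rot": [
    [0,0,0],
    [0,0,0],
    [0,0,0],
    [0,0,0],
    [0,0,0],
    [0,0,0],
    [0,0,0],
    [0,0,0],
    [0,0,0],
    [0,0,0]
  ]
}}

```text
time_s: 41.95
tcp_pos: [532.4, -265.8, 113.3]
tool_rot: [0.129, -3.139, 0.003]
ft_force: [0.2, -0.4, -3.1]
gripper_width: 0.286
grip_force: 49.5
```

Request:
{"api": "send_rows", "payload": {
  "grip": [1,1,1,1,1,1,1,1,1,1],
  "linear": [
    [0.07,-0.3,0],
    [0.07,-0.3,0],
    [0,0,0.5],
    [0,0,0.6],
    [0,0,0.6],
    [0,0,0.6],
    [0,0,0.6],
    [0,0,0.4],
    [0,0,0.2],
    [0,0,0]
  ],
  "delta_rot": [
    [0,0,-0.08],
    [0,0,0],
    [0,0,0],
    [0,0,0],
    [0,0,0],
    [0,0,0],
    [0,0,0],
    [0,0,0],
    [0,0,0],
    [0,0,0]
  ]
}}

```text
time_s: 42.78
tcp_pos: [531.1, -273.7, 41.1]
tool_rot: [0.144, -3.136, -0.003]
ft_force: [0.5, 0.9, -2.3]
gripper_width: 0.291
grip_force: 49.5
```

```bash
cat > tubec.py <<'E'
from h import *
import sys
z=float(sys.argv[1]); s=bot.get_state(); print(np.round(s["tcp_pos"],1),np.round(s["tool_rot"],3),np.round(s["qpos"],2))
t=np.ascontiguousarray(bot.grab_frame("top")[:,:,::-1]); sc=bot.grab_frame("scene")[:,:,::-1]; cv2.imwrite("cr_top.png",t); cv2.imwrite("cr_scene.png",sc)
ms={}
for c in("top","scene"):
    r=bot.outline_of("sight_tube",c); print(c,[(round(d["p"],2),d["box"]) for d in r[:1]])
    if r: ms[c]=r[0]["mask"]
for k in (["top","scene"],["top"],["scene"]):
    if all(c in ms for c in k): print(k,fit("sight_tube",{c:ms[c] for c in k},[529,-278,z,1.66]))
E
python3 tubec.py 60
```

```text
[ 531.1 -273.7   41.1] [ 1.440e-01 -3.136e+00 -3.000e-03] [-0.59  0.39  1.79  0.    0.97 -2.26]
top [(0.9, [416.6, 197.2, 26.3, 68.0])]
scene [(0.71, [110.1, 264.9, 73.1, 47.2])]
['top', 'scene'] (array([ 544.29989243, -255.57194013,   28.84549715,    1.26828816]), np.float64(19.565646087578973))
['top'] (array([  839.71325996,  -734.73277969, -1317.97760019,     1.51353675]), np.float64(2.217514811798549))
['scene'] (array([ 285.44528956, -102.81878593, -269.64910511,    1.55207121]), np.float64(1.522858453453148))
```

Request:
{"api": "send_rows", "payload": {
  "grip": [1,1,1,1,1,1,1,1,1,1],
  "linear": [
    [0,-0.1,0],
    [0,-0.1,0],
    [0,0,0],
    [0,0,0],
    [0,0,0],
    [0,0,0],
    [0,0,0],
    [0,0,0],
    [0,0,0],
    [0,0,0]
  ],
  "delta_rot": [
    [0,0,0],
    [0,0,0],
    [0,0,0],
    [0,0,0],
    [0,0,0],
    [0,0,0],
    [0,0,0],
    [0,0,0],
    [0,0,0],
    [0,0,0]
  ]
}}

```text
time_s: 43.82
tcp_pos: [532.5, -278.5, 43.1]
tool_rot: [0.144, -3.138, -0.0]
ft_force: [-0.3, -0.3, -2.3]
gripper_width: 0.286
grip_force: 49.5
```

```bash
python3 - <<'E'
from h import *
t=np.ascontiguousarray(bot.grab_frame("top")[:,:,::-1]); sc=np.ascontiguousarray(bot.grab_frame("scene")[:,:,::-1])
b=lambda a,x0,y0,w,h:cv2.resize(a[y0:y0+h,x0:x0+w],(400,420),interpolation=cv2.INTER_CUBIC)
cv2.imwrite("pics/l.png",np.hstack([b(t,385,185,95,100),b(sc,90,250,114,120)]))
E
```

```text
(no output)
```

View pics/l.png

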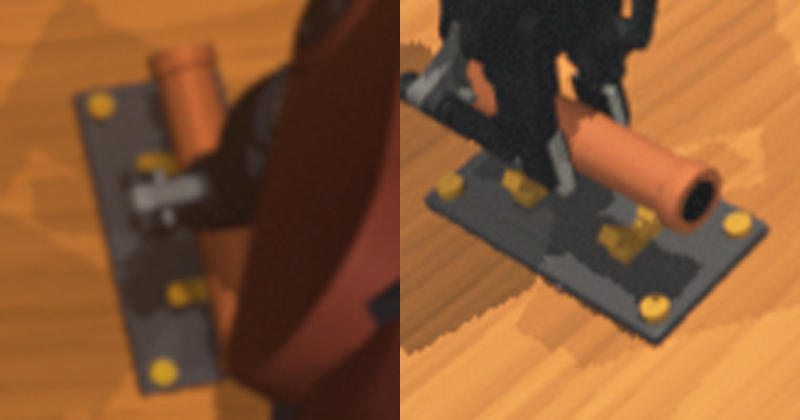

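The tube hangs level over the cradle: its +x collar is at (185,55) in the left crop, and the saddles are in line at (160,160) and (190,290). Lowering now.

Request:
{"api": "send_rows", "payload": {
  "grip": [1,1,1,1,1,1,1,1,1,1],
  "linear": [
    [0.08,0.03,0.2],
    [0,0,0.3],
    [0,0,0.3],
    [0,0,0.25],
    [0,0,0.15],
    [0,0,0.1],
    [0,0,0.08],
    [0,0,0.05],
    [0,0,0],
    [0,0,0]
  ],
  "delta_rot": [
    [0,0,0],
    [0,0,0],
    [0,0,0],
    [0,0,0],
    [0,0,0],
    [0,0,0],
    [0,0,0],
    [0,0,0],
    [0,0,0],
    [0,0,0]
  ]
}}

```text
time_s: 44.75
tcp_pos: [531.2, -278.3, 14.7]
tool_rot: [-0.143, 3.138, -0.001]
ft_force: [0.3, -0.4, -3.0]
gripper_width: 0.288
grip_force: 49.5
```

Request:
{"api": "send_rows", "payload": {
  "grip": [1,1,1,1,1,1,-0.2,-0.2,-0.2,-0.2],
  "linear": [
    [0,0,0.02],
    [0,0,0.02],
    [0,0,0.01],
    [0,0,0],
    [0,0,0],
    [0,0,0],
    [0,0,0],
    [0,0,0],
    [0,0,0],
    [0,0,0]
  ],
  "delta_rot": [
    [0,0,0],
    [0,0,0],
    [0,0,0],
    [0,0,0],
    [0,0,0],
    [0,0,0],
    [0,0,0],
    [0,0,0],
    [0,0,0],
    [0,0,0]
  ]
}}

```text
time_s: 45.58
tcp_pos: [530.9, -277.8, 13.3]
tool_rot: [0.144, -3.138, -0.001]
ft_force: [0.0, -0.1, -0.3]
gripper_width: 0.599
grip_force: 0.0
```

Request:
{"api": "send_rows", "payload": {
  "grip": [-0.3,-0.3,-0.3,-0.3,-0.3,-0.3,-0.3,-0.3,-0.3,-0.3],
  "linear": [
    [0,0,-0.3],
    [0,0,-0.6],
    [0,0,-0.9],
    [0,0,-1],
    [0,0,-1],
    [0,0,-1],
    [0,0.8,-1],
    [0,1,-1],
    [0,1,0],
    [0,1,0]
  ],
  "delta_rot": [
    [0,0,0],
    [0,0,0],
    [0,0,0],
    [0,0,0],
    [0,0,0],
    [0,0,0],
    [0,0,0],
    [0,0,0],
    [0,0,0],
    [0,0,0]
  ]
}}

```text
time_s: 46.42
tcp_pos: [525.7, -202.7, 153.3]
tool_rot: [-0.142, 3.133, -0.005]
ft_force: [0.1, 0.5, 0.3]
gripper_width: 0.649
grip_force: 0.0
```

Request:
{"api": "send_rows", "payload": {
  "grip": [-0.1,-0.1,-0.1,-0.1,-0.1,-0.1,-0.1,-0.1,-0.1,-0.1],
  "linear": [
    [0,1,0],
    [0,1,0],
    [0,1,0],
    [0,1,0],
    [0,1,0],
    [0,1,0],
    [0,1,0],
    [0,1,0],
    [0,1,0],
    [0,1,0]
  ],
  "delta_rot": [
    [0,0,0],
    [0,0,0],
    [0,0,0],
    [0,0,0],
    [0,0,0],
    [0,0,0],
    [0,0,0],
    [0,0,0],
    [0,0,0],
    [0,0,0]
  ]
}}

```text
time_s: 47.25
tcp_pos: [505.9, -2.3, 150.9]
tool_rot: [-0.143, 3.136, -0.0]
ft_force: [0.9, 0.1, -0.8]
gripper_width: 0.554
grip_force: 0.0
```

```bash
cat > tc2.py <<'E'
from h import *
t=np.ascontiguousarray(bot.grab_frame("top")[:,:,::-1]); cv2.imwrite("cr_top.png",t); k=6
b=cv2.cvtColor(cv2.resize(t[190:290,395:465],None,fx=k,fy=k,interpolation=cv2.INTER_CUBIC),cv2.COLOR_BGR2HSV)
x0,y0=395,190
m=((b[:,:,2]>135)&(b[:,:,1]>150)&(b[:,:,0]<13)).astype(np.uint8); m=cv2.morphologyEx(m,cv2.MORPH_OPEN,np.ones((15,15),np.uint8))
c=max(cv2.findContours(m,0,cv2.CHAIN_APPROX_NONE)[0],key=cv2.contourArea)[:,0]
W=np.array([ground((p+.5)/k-.5+[x0,y0],"top",32) for p in c[::3]],np.float32); print("tube",cv2.minAreaRect(W))
a=np.array([.9958,.0913]); print("axial ends vs 529,-278.3:",((W-[529,-278.3])@a).min(),((W-[529,-278.3])@a).max())
ms={}
for cm in("top","scene"):
    if cm=="scene": bot.grab_frame(cm)
    r=bot.outline_of("sight_tube",cm); ms[cm]=r[0]["mask"]
print("fit",fit("sight_tube",ms,[529,-278,32,1.66]))
E
python3 tc2.py
```

```text
tube ((530.310302734375, -279.895263671875), (153.6140899658203, 28.25507926940918), 4.682304859161377)
axial ends vs 529,-278.3: -75.72143454833984 77.88873396362305
fit (array([ 529.07086564, -277.80125429,   32.68425682,    1.65738907]), np.float64(0.7622423119949527))
```

The tube lies centred in the cradle: the fit gives (529.1, -277.8), z 32.7 and yaw 1.657, against the cradle's (529, -278.3) and 1.662. Next I return the pieces, the loupe first.

Request:
{"api": "send_rows", "payload": {
  "grip": [-0.3,-0.3,-0.3,-0.3,-0.3,-0.3,-0.3,-0.3,-0.3,-0.3],
  "linear": [
    [0,0,0],
    [-0.15,0.93,0],
    [-0.15,0.93,0],
    [-0.15,0.93,0],
    [-0.15,0.93,0],
    [-0.15,0.93,0],
    [-0.15,0.93,0],
    [-0.15,0.93,0],
    [-0.15,0.93,0],
    [-0.15,0.93,0]
  ],
  "delta_rot": [
    [0,0,-0.94],
    [0,0,0],
    [0,0,0],
    [0,0,0],
    [0,0,0],
    [0,0,0],
    [0,0,0],
    [0,0,0],
    [0,0,0],
    [0,0,0]
  ]
}}

```text
time_s: 48.28
tcp_pos: [505.4, 166.0, 150.1]
tool_rot: [-0.259, 3.13, -0.001]
ft_force: [-0.2, -0.4, -0.8]
gripper_width: 0.656
grip_force: 0.0
```

Request:
{"api": "send_rows", "payload": {
  "grip": [-0.3,-0.3,-0.3,-0.3,-0.3,-0.3,-0.3,-0.3,-0.3,-0.3],
  "linear": [
    [-0.15,0.93,0],
    [-0.15,0.93,0],
    [-0.15,0.93,0],
    [-0.15,0.93,0],
    [-0.15,0.93,0],
    [-0.15,0.93,0],
    [-0.15,0.93,0],
    [0,0,0],
    [0,0,0],
    [0,0,0]
  ],
  "delta_rot": [
    [0,0,0],
    [0,0,0],
    [0,0,0],
    [0,0,0],
    [0,0,0],
    [0,0,0],
    [0,0,0],
    [0,0,0],
    [0,0,0],
    [0,0,0]
  ]
}}

```text
time_s: 49.12
tcp_pos: [504.2, 297.0, 149.6]
tool_rot: [0.26, -3.131, 0.001]
ft_force: [-0.5, 0.3, -0.1]
gripper_width: 0.648
grip_force: 0.0
```

Request:
{"api": "send_rows", "payload": {
  "grip": [-0.3,-0.3,-0.3,-0.3,-0.3,-0.3,-0.3,-0.3,-0.3,-0.3],
  "linear": [
    [-0.03,0.05,0.6],
    [0,0,0.7],
    [0,0,0.7],
    [0,0,0.7],
    [0,0,0.7],
    [0,0,0.7],
    [0,0,0.6],
    [0,0,0.4],
    [0,0,0.25],
    [0,0,0.1]
  ],
  "delta_rot": [
    [0,0,0],
    [0,0,0],
    [0,0,0],
    [0,0,0],
    [0,0,0],
    [0,0,0],
    [0,0,0],
    [0,0,0],
    [0,0,0],
    [0,0,0]
  ]
}}

```text
time_s: 49.95
tcp_pos: [503.6, 298.6, 39.3]
tool_rot: [0.26, -3.129, 0.001]
ft_force: [0.9, 0.0, 1.2]
gripper_width: 0.654
grip_force: 0.0
```

Request:
{"api": "send_rows", "payload": {
  "grip": [1,1,1,1,1,1,1,1,1,1],
  "linear": [
    [0,0,0],
    [0,0,0],
    [0,0,0],
    [0,0,0],
    [0,0,0],
    [0,0,0],
    [0,0,0],
    [0,0,0],
    [0,0,0],
    [0,0,0]
  ],
  "delta_rot": [
    [0,0,0],
    [0,0,0],
    [0,0,0],
    [0,0,0],
    [0,0,0],
    [0,0,0],
    [0,0,0],
    [0,0,0],
    [0,0,0],
    [0,0,0]
  ],
  "squeeze": 35
}}

```text
time_s: 50.78
tcp_pos: [504.5, 299.5, 41.0]
tool_rot: [-0.261, 3.13, 0.001]
ft_force: [-0.1, -0.3, 1.7]
gripper_width: 0.407
grip_force: 35.2
```

Request:
{"api": "send_rows", "payload": {
  "grip": [1,1,1,1,1,1,1,1,1,1],
  "linear": [
    [0,0,-0.3],
    [0,0,-0.6],
    [0,0,-0.8],
    [0,0,-0.8],
    [0,0,-0.8],
    [0,0,-0.8],
    [0,0,-0.8],
    [0,0,-0.6],
    [-0.17,-0.98,0],
    [-0.17,-0.98,0]
  ],
  "delta_rot": [
    [0,0,0],
    [0,0,0],
    [0,0,0],
    [0,0,0],
    [0,0,0],
    [0,0,0],
    [0,0,0],
    [0,0,0],
    [0,0,0],
    [0,0,0]
  ]
}}

```text
time_s: 51.62
tcp_pos: [518.1, 262.4, 152.7]
tool_rot: [-0.265, 3.127, 0.001]
ft_force: [0.4, -0.6, -1.5]
gripper_width: 0.41
grip_force: 35.2
```

Request:
{"api": "send_rows", "payload": {
  "grip": [1,1,1,1,1,1,1,1,1,1],
  "linear": [
    [-0.17,-0.98,0],
    [-0.17,-0.98,0],
    [-0.17,-0.98,0],
    [-0.17,-0.98,0],
    [-0.17,-0.98,0],
    [-0.17,-0.98,0],
    [-0.17,-0.98,0],
    [-0.17,-0.98,0],
    [-0.17,-0.98,0],
    [-0.17,-0.98,0]
  ],
  "delta_rot": [
    [0,0,0],
    [0,0,0],
    [0,0,0],
    [0,0,0],
    [0,0,0],
    [0,0,0],
    [0,0,0],
    [0,0,0],
    [0,0,0],
    [0,0,0]
  ]
}}

```text
time_s: 52.45
tcp_pos: [583.4, 73.1, 150.9]
tool_rot: [0.261, -3.131, 0.0]
ft_force: [0.1, 0.5, -1.7]
gripper_width: 0.411
grip_force: 35.1
```

Request:
{"api": "send_rows", "payload": {
  "grip": [1,1,1,1,1,1,1,1,1,1],
  "linear": [
    [-0.17,-0.98,0],
    [-0.17,-0.98,0],
    [-0.17,-0.98,0],
    [-0.17,-0.98,0],
    [0,0,0],
    [0,0,0],
    [0,0,0],
    [0,0,0],
    [0,0,0],
    [0,0,0]
  ],
  "delta_rot": [
    [0,0,0],
    [0,0,0],
    [0,0,0],
    [0,0,0],
    [0,0,0],
    [0,0,0],
    [0,0,0],
    [0,0,0],
    [0,0,0],
    [0,0,0]
  ]
}}

```text
time_s: 53.28
tcp_pos: [609.5, -0.1, 150.5]
tool_rot: [0.263, -3.13, -0.0]
ft_force: [0.5, -0.7, -1.3]
gripper_width: 0.407
grip_force: 35.2
```

Request:
{"api": "send_rows", "payload": {
  "grip": [1,1,1,1,1,1,1,1,1,1],
  "linear": [
    [-0.04,-0.06,0.7],
    [0,0,0.8],
    [0,0,0.8],
    [0,0,0.8],
    [0,0,0.8],
    [0,0,0.7],
    [0,0,0.4],
    [0,0,0.2],
    [0,0,0.1],
    [0,0,0]
  ],
  "delta_rot": [
    [0,0,0],
    [0,0,0],
    [0,0,0],
    [0,0,0],
    [0,0,0],
    [0,0,0],
    [0,0,0],
    [0,0,0],
    [0,0,0],
    [0,0,0]
  ]
}}

```text
time_s: 54.12
tcp_pos: [611.0, -2.0, 44.4]
tool_rot: [-0.261, 3.131, -0.0]
ft_force: [-0.0, -0.3, -0.6]
gripper_width: 0.411
grip_force: 35.3
```

Request:
{"api": "send_rows", "payload": {
  "grip": [1,1,1,1,1,1,1,1,1,1],
  "linear": [
    [0,0,0.02],
    [0,0,0.02],
    [0,0,0.01],
    [0,0,0],
    [0,0,0],
    [0,0,0],
    [0,0,0],
    [0,0,0],
    [0,0,0],
    [0,0,0]
  ],
  "delta_rot": [
    [0,0,0],
    [0,0,0],
    [0,0,0],
    [0,0,0],
    [0,0,0],
    [0,0,0],
    [0,0,0],
    [0,0,0],
    [0,0,0],
    [0,0,0]
  ]
}}

```text
time_s: 54.95
tcp_pos: [610.8, -2.0, 43.5]
tool_rot: [0.261, -3.131, -0.0]
ft_force: [-0.8, -0.5, -0.4]
gripper_width: 0.408
grip_force: 35.3
```

Request:
{"api": "send_rows", "payload": {
  "grip": [1,1,1,-0.1,-0.1,-0.1,-0.1,-0.1,-0.1,-0.1],
  "linear": [
    [0,0.03,0.01],
    [0,0,0.01],
    [0,0,0],
    [0,0,0],
    [0,0,0],
    [0,0,0],
    [0,0,-0.3],
    [0,0,-0.6],
    [0,0,-1],
    [0,0,-1]
  ],
  "delta_rot": [
    [0,0,0],
    [0,0,0],
    [0,0,0],
    [0,0,0],
    [0,0,0],
    [0,0,0],
    [0,0,0],
    [0,0,0],
    [0,0,0],
    [0,0,0]
  ]
}}

```text
time_s: 55.78
tcp_pos: [610.3, -1.4, 102.1]
tool_rot: [0.261, -3.13, -0.0]
ft_force: [-0.4, 0.2, 0.3]
gripper_width: 0.552
grip_force: 0.0
```

Request:
{"api": "send_rows", "payload": {
  "grip": [-0.1,-0.1,-0.1,-0.1,-0.1,-0.1,-0.1,-0.1,-0.1,-0.1],
  "linear": [
    [0,0,-1],
    [0,0,-1],
    [0,0,-0.5],
    [-0.03,0.96,0],
    [-0.03,0.96,0],
    [-0.03,0.96,0],
    [-0.03,0.96,0],
    [-0.03,0.96,0],
    [-0.03,0.96,0],
    [-0.03,0.96,0]
  ],
  "delta_rot": [
    [0,0,0],
    [0,0,0],
    [0,0,0],
    [0,0,0],
    [0,0,0],
    [0,0,0],
    [0,0,0],
    [0,0,0],
    [0,0,0],
    [0,0,0]
  ]
}}

```text
time_s: 56.62
tcp_pos: [592.4, 132.7, 151.6]
tool_rot: [-0.261, 3.13, 0.0]
ft_force: [0.9, 0.1, 0.1]
gripper_width: 0.553
grip_force: 0.0
```

Request:
{"api": "send_rows", "payload": {
  "grip": [-0.1,-0.1,-0.1,-0.1,-0.1,-0.1,-0.1,-0.1,-0.1,-0.1],
  "linear": [
    [-0.03,0.96,0],
    [-0.03,0.96,0],
    [-0.03,0.96,0],
    [-0.03,0.96,0],
    [-0.03,0.96,0],
    [-0.03,0.96,0],
    [-0.03,0.96,0],
    [-0.03,0.96,0],
    [-0.03,0.92,0],
    [0,0,0]
  ],
  "delta_rot": [
    [0,0,0],
    [0,0,0],
    [0,0,0],
    [0,0,0],
    [0,0,0],
    [0,0,0],
    [0,0,0],
    [0,0,0],
    [0,0,0],
    [0,0,0]
  ]
}}

```text
time_s: 57.45
tcp_pos: [568.7, 305.5, 151.7]
tool_rot: [-0.266, 3.13, 0.003]
ft_force: [1.4, -0.1, 0.7]
gripper_width: 0.55
grip_force: 0.0
```

Request:
{"api": "send_rows", "payload": {
  "grip": [-0.1,-0.1,-0.1,-0.1,-0.1,-0.1,-0.1,-0.1,-0.1,-0.1],
  "linear": [
    [0,0,0.6],
    [0,0,0.7],
    [0,0,0.8],
    [0,0,0.8],
    [0,0,0.8],
    [0,0,0.7],
    [0,0,0.6],
    [0,0,0.4],
    [0,0,0.15],
    [0,0,0]
  ],
  "delta_rot": [
    [0,0,0],
    [0,0,0],
    [0,0,0],
    [0,0,0],
    [0,0,0],
    [0,0,0],
    [0,0,0],
    [0,0,0],
    [0,0,0],
    [0,0,0]
  ]
}}

```text
time_s: 58.28
tcp_pos: [568.7, 301.8, 38.9]
tool_rot: [0.261, -3.129, 0.001]
ft_force: [-0.7, 0.5, 0.3]
gripper_width: 0.549
grip_force: 0.0
```

Request:
{"api": "send_rows", "payload": {
  "grip": [1,1,1,1,1,1,1,1,1,1],
  "linear": [
    [0,0,0],
    [0,0,0],
    [0,0,0],
    [0,0,0],
    [0,0,0],
    [0,0,0],
    [0,0,0],
    [0,0,0],
    [0,0,0],
    [0,0,0]
  ],
  "delta_rot": [
    [0,0,0],
    [0,0,0],
    [0,0,0],
    [0,0,0],
    [0,0,0],
    [0,0,0],
    [0,0,0],
    [0,0,0],
    [0,0,0],
    [0,0,0]
  ],
  "squeeze": 30
}}

```text
time_s: 59.12
tcp_pos: [570.1, 302.6, 41.1]
tool_rot: [-0.261, 3.129, 0.001]
ft_force: [-0.3, 0.2, 4.6]
gripper_width: 0.311
grip_force: 29.9
```

Request:
{"api": "send_rows", "payload": {
  "grip": [1,1,1,1,1,1,1,1,1,1],
  "linear": [
    [0,0,-0.3],
    [0,0,-0.6],
    [0,0,-0.8],
    [0,0,-0.8],
    [0,0,-0.8],
    [0,0,-0.8],
    [0,0,-0.8],
    [0,0,-0.6],
    [0.04,-0.94,0],
    [0.04,-0.94,0]
  ],
  "delta_rot": [
    [0,0,0],
    [0,0,0],
    [0,0,0],
    [0,0,0],
    [0,0,0],
    [0,0,0],
    [0,0,0],
    [0,0,0],
    [0,0,0],
    [0,0,0]
  ]
}}

```text
time_s: 59.95
tcp_pos: [574.4, 265.6, 151.8]
tool_rot: [-0.265, 3.128, 0.001]
ft_force: [0.5, 0.7, -0.6]
gripper_width: 0.316
grip_force: 29.7
```

Request:
{"api": "send_rows", "payload": {
  "grip": [1,1,1,1,1,1,1,1,1,1],
  "linear": [
    [0.04,-0.94,0],
    [0.04,-0.94,0],
    [0.04,-0.94,0],
    [0.04,-0.94,0],
    [0.04,-0.94,0],
    [0.04,-0.94,0],
    [0.04,-0.94,0],
    [0.04,-0.94,0],
    [0.04,-0.94,0],
    [0.04,-0.94,0]
  ],
  "delta_rot": [
    [0,0,0],
    [0,0,0],
    [0,0,0],
    [0,0,0],
    [0,0,0],
    [0,0,0],
    [0,0,0],
    [0,0,0],
    [0,0,0],
    [0,0,0]
  ]
}}

```text
time_s: 60.78
tcp_pos: [596.7, 77.3, 149.9]
tool_rot: [0.261, -3.13, -0.0]
ft_force: [-0.2, 0.5, -0.9]
gripper_width: 0.316
grip_force: 29.7
```

Request:
{"api": "send_rows", "payload": {
  "grip": [1,1,1,1,1,1,1,1,1,1],
  "linear": [
    [0,-0.9,0],
    [0,0,0],
    [0,0,0],
    [0,0,0],
    [0,0,0],
    [0,0,0],
    [0,0,0],
    [0,0,0],
    [0,0,0],
    [0,0,0]
  ],
  "delta_rot": [
    [0,0,0],
    [0,0,0],
    [0,0,0],
    [0,0,0],
    [0,0,0],
    [0,0,0],
    [0,0,0],
    [0,0,0],
    [0,0,0],
    [0,0,0]
  ]
}}

```text
time_s: 61.62
tcp_pos: [600.2, 60.8, 150.1]
tool_rot: [0.262, -3.131, -0.0]
ft_force: [-1.3, -0.3, -0.2]
gripper_width: 0.319
grip_force: 29.8
```

Request:
{"api": "send_rows", "payload": {
  "grip": [1,1,1,1,1,1,1,1,1,1],
  "linear": [
    [-0.04,-0.06,0.7],
    [0,0,0.8],
    [0,0,0.8],
    [0,0,0.8],
    [0,0,0.8],
    [0,0,0.7],
    [0,0,0.4],
    [0,0,0.2],
    [0,0,0.1],
    [0,0,0]
  ],
  "delta_rot": [
    [0,0,0],
    [0,0,0],
    [0,0,0],
    [0,0,0],
    [0,0,0],
    [0,0,0],
    [0,0,0],
    [0,0,0],
    [0,0,0],
    [0,0,0]
  ]
}}

```text
time_s: 62.45
tcp_pos: [601.5, 59.4, 44.1]
tool_rot: [-0.261, 3.13, -0.0]
ft_force: [-0.2, 0.5, -0.9]
gripper_width: 0.318
grip_force: 29.8
```

Request:
{"api": "send_rows", "payload": {
  "grip": [1,1,1,1,1,1,1,1,1,1],
  "linear": [
    [0,0,0.02],
    [0,0,0],
    [0,0,0],
    [0,0,0],
    [0,0,0],
    [0,0,0],
    [0,0,0],
    [0,0,0],
    [0,0,0],
    [0,0,0]
  ],
  "delta_rot": [
    [0,0,0],
    [0,0,0],
    [0,0,0],
    [0,0,0],
    [0,0,0],
    [0,0,0],
    [0,0,0],
    [0,0,0],
    [0,0,0],
    [0,0,0]
  ]
}}

```text
time_s: 63.28
tcp_pos: [601.2, 59.4, 43.6]
tool_rot: [0.261, -3.131, -0.0]
ft_force: [0.2, 0.6, -0.5]
gripper_width: 0.321
grip_force: 29.8
```

Request:
{"api": "send_rows", "payload": {
  "grip": [1,1,1,-0.1,-0.1,-0.1,-0.1,-0.1,-0.1,-0.1],
  "linear": [
    [0,0.01,0.02],
    [0,0,0],
    [0,0,0],
    [0,0,0],
    [0,0,0],
    [0,0,0],
    [0,0,-0.3],
    [0,0,-0.7],
    [0,0,-1],
    [0,0,-1]
  ],
  "delta_rot": [
    [0,0,0],
    [0,0,0],
    [0,0,0],
    [0,0,0],
    [0,0,0],
    [0,0,0],
    [0,0,0],
    [0,0,0],
    [0,0,0],
    [0,0,0]
  ]
}}

```text
time_s: 64.12
tcp_pos: [601.0, 59.6, 104.6]
tool_rot: [0.261, -3.13, -0.0]
ft_force: [0.2, 1.0, -0.0]
gripper_width: 0.55
grip_force: 0.0
```

Request:
{"api": "send_rows", "payload": {
  "grip": [-0.1,-0.1,-0.1,-0.1,-0.1,-0.1,-0.1,-0.1,-0.1,-0.1],
  "linear": [
    [0,0,-1],
    [0,0,-1],
    [0,0,-0.5],
    [0,0,0],
    [0,0,0],
    [0,0,0],
    [0,0,0],
    [0,0,0],
    [0,0,0],
    [0,0,0]
  ],
  "delta_rot": [
    [0,0,0],
    [0,0,0],
    [0,0,0],
    [0,0,0],
    [0,0,0],
    [0,0,0],
    [0,0,0],
    [0,0,0],
    [0,0,0],
    [0,0,0]
  ]
}}

```text
time_s: 64.95
tcp_pos: [600.7, 59.7, 152.3]
tool_rot: [0.261, -3.129, -0.0]
ft_force: [-0.2, -0.9, -0.2]
gripper_width: 0.549
grip_force: 0.0
```

```bash
python3 - <<'E'
from h import *
t=np.ascontiguousarray(bot.grab_frame("top")[:,:,::-1]); cv2.imwrite("pr_top.png",t); bot.grab_frame("scene")
px=proj([[440.5,295.9,74]],"top")[0]; print(px)
h=cv2.cvtColor(t,cv2.COLOR_BGR2HSV); u,v=np.round(px).astype(int); print(h[v,u-16:u+17].tolist())
for c in("top","scene"):
    r=bot.outline_of("prism",c); print(c,[(round(d["p"],2),np.round(d["box"]).tolist()) for d in r[:2]])
    if r: np.save(f"prm_{c}.npy",r[0]["mask"])
E
```

```text
[134.85436416 306.13480215]
[[24, 125, 224], [25, 120, 224], [20, 137, 198], [17, 148, 153], [22, 128, 171], [27, 113, 216], [29, 109, 226], [27, 120, 224], [24, 151, 224], [23, 181, 225], [23, 191, 226], [23, 188, 226], [23, 189, 225], [23, 191, 226], [23, 190, 226], [23, 192, 225], [23, 188, 225], [23, 189, 225], [23, 189, 225], [23, 190, 226], [24, 188, 225], [24, 190, 226], [24, 190, 227], [23, 190, 219], [22, 189, 175], [20, 183, 121], [18, 175, 92], [18, 161, 92], [18, 127, 104], [19, 107, 110], [19, 107, 110], [19, 111, 108], [19, 119, 109]]
top [(0.87, [126.0, 295.0, 32.0, 21.0])]
scene []
```

```bash
python3 - <<'E'
from h import *
t=cv2.imread("pr_top.png"); k=6; x0,y0=118,288
b=cv2.cvtColor(cv2.resize(t[y0:y0+36,x0:x0+36],None,fx=k,fy=k,interpolation=cv2.INTER_CUBIC),cv2.COLOR_BGR2HSV)
m=((b[:,:,1]>155)&(b[:,:,2]>165)&(b[:,:,0]>19)).astype(np.uint8); m=cv2.morphologyEx(m,cv2.MORPH_OPEN,np.ones((13,13),np.uint8))
c=max(cv2.findContours(m,0,cv2.CHAIN_APPROX_NONE)[0],key=cv2.contourArea)[:,0]
for z in(72,74):
    W=np.array([ground((p+.5)/k-.5+[x0,y0],"top",z) for p in c[::2]],np.float32); print(z,cv2.minAreaRect(W))
for r in m[::6,::6]: print("".join(".#"[v] for v in r))
E
```

```text
72 ((441.74127197265625, 296.2860107421875), (30.535032272338867, 29.631359100341797), 12.571763038635254)
74 ((441.70013427734375, 295.5948181152344), (30.460107803344727, 29.55864906311035), 12.57174015045166)
....................................
....................................
....................................
....................................
....................................
....................................
....................................
....................................
..............................#####.
....................####.....######.
................########.....######.
............############......#####.
..........###############.....#####.
.........################.......###.
.........################...........
.........################...........
..........################..........
..........################..........
..........################..........
..........################..........
..........#################.........
...........################.........
...........################.........
...........###############..........
...........##############...........
............##########..............
............#######.................
............####....................
....................................
....................................
....................................
....................................
....................................
....................................
....................................
....................................
```

Request:
{"api": "send_rows", "payload": {
  "grip": [-0.1,-0.1,-0.1,-0.1,-0.1,-0.1,-0.1,-0.1,-0.1,-0.1],
  "linear": [
    [0.42,0.93,0],
    [0.42,0.93,0],
    [0.42,0.93,0],
    [0.42,0.93,0],
    [0.42,0.93,0],
    [0.42,0.93,0],
    [0.42,0.93,0],
    [0.42,0.93,0],
    [0.42,0.93,0],
    [0.42,0.93,0]
  ],
  "delta_rot": [
    [0,0,0],
    [0,0,0],
    [0,0,0],
    [0,0,0],
    [0,0,0],
    [0,0,0],
    [0,0,0],
    [0,0,0],
    [0,0,0],
    [0,0,0]
  ]
}}

```text
time_s: 65.98
tcp_pos: [487.0, 229.9, 153.5]
tool_rot: [-0.261, 3.13, 0.0]
ft_force: [0.0, -0.4, -0.2]
gripper_width: 0.548
grip_force: 0.0
```

Request:
{"api": "send_rows", "payload": {
  "grip": [-0.1,-0.1,-0.1,-0.1,-0.1,-0.1,-0.1,-0.1,-0.1,-0.1],
  "linear": [
    [0.42,0.93,0],
    [0.42,0.93,0],
    [0.42,0.93,0],
    [0.42,0.93,0],
    [0,0,0],
    [0,0,0],
    [0,0,0],
    [0,0,0],
    [0,0,0],
    [0,0,0]
  ],
  "delta_rot": [
    [0,0,0],
    [0,0,0],
    [0,0,0],
    [0,0,0],
    [0,0,-0.62],
    [0,0,0],
    [0,0,0],
    [0,0,0],
    [0,0,0],
    [0,0,0]
  ]
}}

```text
time_s: 66.82
tcp_pos: [442.5, 296.5, 153.3]
tool_rot: [-0.337, 3.123, -0.0]
ft_force: [-0.1, -0.7, 0.2]
gripper_width: 0.551
grip_force: 0.0
```

Request:
{"api": "send_rows", "payload": {
  "grip": [-0.1,-0.1,-0.1,-0.1,-0.1,-0.1,-0.1,-0.1,-0.1,-0.1],
  "linear": [
    [0.08,-0.01,0.6],
    [0,0,0.7],
    [0,0,0.7],
    [0,0,0.7],
    [0,0,0.7],
    [0,0,0.7],
    [0,0,0.6],
    [0,0,0.4],
    [0,0,0.15],
    [0,0,0]
  ],
  "delta_rot": [
    [0,0,0],
    [0,0,0],
    [0,0,0],
    [0,0,0],
    [0,0,0],
    [0,0,0],
    [0,0,0],
    [0,0,0],
    [0,0,0],
    [0,0,0]
  ]
}}

```text
time_s: 67.65
tcp_pos: [439.8, 295.9, 47.1]
tool_rot: [0.338, -3.121, 0.001]
ft_force: [0.8, -0.4, 0.7]
gripper_width: 0.55
grip_force: 0.0
```

Request:
{"api": "send_rows", "payload": {
  "grip": [1,1,1,1,1,1,1,1,1,1],
  "linear": [
    [0,0,0],
    [0,0,0],
    [0,0,0],
    [0,0,0],
    [0,0,0],
    [0,0,0],
    [0,0,0],
    [0,0,0],
    [0,0,0],
    [0,0,0]
  ],
  "delta_rot": [
    [0,0,0],
    [0,0,0],
    [0,0,0],
    [0,0,0],
    [0,0,0],
    [0,0,0],
    [0,0,0],
    [0,0,0],
    [0,0,0],
    [0,0,0]
  ],
  "squeeze": 35
}}

```text
time_s: 68.48
tcp_pos: [441.2, 296.7, 49.0]
tool_rot: [-0.339, 3.122, 0.001]
ft_force: [1.1, -0.4, 5.2]
gripper_width: 0.34
grip_force: 37.0
```

Request:
{"api": "send_rows", "payload": {
  "grip": [1,1,1,1,1,1,1,1,1,1],
  "linear": [
    [0,0,-0.3],
    [0,0,-0.6],
    [0,0,-0.8],
    [0,0,-0.8],
    [0,0,-0.8],
    [0,0,-0.8],
    [0,0,-0.8],
    [0,0,-0.6],
    [-0.25,-0.97,0],
    [-0.25,-0.97,0]
  ],
  "delta_rot": [
    [0,0,0],
    [0,0,0],
    [0,0,0],
    [0,0,0],
    [0,0,0],
    [0,0,0],
    [0,0,0],
    [0,0,0],
    [0,0,0],
    [0,0,0]
  ]
}}

```text
time_s: 69.32
tcp_pos: [458.9, 261.1, 159.8]
tool_rot: [-0.342, 3.121, 0.001]
ft_force: [0.5, 0.2, -1.8]
gripper_width: 0.339
grip_force: 36.1
```

Request:
{"api": "send_rows", "payload": {
  "grip": [1,1,1,1,1,1,1,1,1,1],
  "linear": [
    [-0.25,-0.97,0],
    [-0.25,-0.97,0],
    [-0.25,-0.97,0],
    [-0.25,-0.97,0],
    [-0.25,-0.97,0],
    [-0.25,-0.97,0],
    [-0.25,-0.97,0],
    [-0.25,-0.97,0],
    [-0.25,-0.97,0],
    [-0.25,-0.97,0]
  ],
  "delta_rot": [
    [0,0,0],
    [0,0,0],
    [0,0,0],
    [0,0,0],
    [0,0,0],
    [0,0,0],
    [0,0,0],
    [0,0,0],
    [0,0,0],
    [0,0,0]
  ]
}}

```text
time_s: 70.15
tcp_pos: [548.8, 81.0, 158.1]
tool_rot: [0.339, -3.122, -0.0]
ft_force: [-0.0, -0.5, -1.8]
gripper_width: 0.35
grip_force: 36.1
```

Request:
{"api": "send_rows", "payload": {
  "grip": [1,1,1,1,1,1,1,1,1,1],
  "linear": [
    [-0.25,-0.97,0],
    [-0.25,-0.97,0],
    [-0.25,-0.97,0],
    [-0.25,-0.97,0],
    [-0.25,-0.97,0],
    [-0.25,-0.97,0],
    [-0.25,-0.97,0],
    [-0.25,-0.97,0],
    [0,0,0],
    [0,0,0]
  ],
  "delta_rot": [
    [0,0,0],
    [0,0,0],
    [0,0,0],
    [0,0,0],
    [0,0,0],
    [0,0,0],
    [0,0,0],
    [0,0,0],
    [0,0,0],
    [0,0,0]
  ]
}}

```text
time_s: 70.98
tcp_pos: [621.2, -61.9, 158.0]
tool_rot: [0.336, -3.123, -0.001]
ft_force: [0.1, 0.5, -1.6]
gripper_width: 0.343
grip_force: 36.0
```

Request:
{"api": "send_rows", "payload": {
  "grip": [1,1,1,1,1,1,1,1,1,1],
  "linear": [
    [0,0,0.5],
    [0,0,0.5],
    [0,0,0.5],
    [0,0,0.3],
    [0,0,0.1],
    [0,0,0],
    [0,0,0],
    [0,0,0],
    [0,0,0],
    [0,0,0]
  ],
  "delta_rot": [
    [0,0,0],
    [0,0,0],
    [0,0,0],
    [0,0,0],
    [0,0,0],
    [0,0,0],
    [0,0,0],
    [0,0,0],
    [0,0,0],
    [0,0,0]
  ]
}}

```text
time_s: 71.82
tcp_pos: [622.0, -61.2, 121.0]
tool_rot: [-0.339, 3.122, -0.001]
ft_force: [-0.4, -0.3, -1.1]
gripper_width: 0.343
grip_force: 36.1
```

Request:
{"api": "send_rows", "payload": {
  "grip": [1,1,1,1,1,1,1,1,1,1],
  "linear": [
    [0.05,-0.05,0.4],
    [0,0,0.6],
    [0,0,0.6],
    [0,0,0.6],
    [0,0,0.5],
    [0,0,0.4],
    [0,0,0.2],
    [0,0,0.1],
    [0,0,0.05],
    [0,0,0]
  ],
  "delta_rot": [
    [0,0,0],
    [0,0,0],
    [0,0,0],
    [0,0,0],
    [0,0,0],
    [0,0,0],
    [0,0,0],
    [0,0,0],
    [0,0,0],
    [0,0,0]
  ]
}}

```text
time_s: 72.65
tcp_pos: [621.2, -62.4, 51.5]
tool_rot: [-0.339, 3.122, -0.001]
ft_force: [-0.3, -0.3, -1.2]
gripper_width: 0.343
grip_force: 36.1
```

Request:
{"api": "send_rows", "payload": {
  "grip": [1,1,1,1,1,1,1,1,1,1],
  "linear": [
    [0,0,0],
    [0,0,0],
    [0,0,0],
    [0,0,0],
    [0,0,0],
    [0,0,0],
    [0,0,0],
    [0,0,0],
    [0,0,0],
    [0,0,0]
  ],
  "delta_rot": [
    [0,0,0],
    [0,0,0],
    [0,0,0],
    [0,0,0],
    [0,0,0],
    [0,0,0],
    [0,0,0],
    [0,0,0],
    [0,0,0],
    [0,0,0]
  ]
}}

```text
time_s: 73.48
tcp_pos: [620.7, -62.3, 51.2]
tool_rot: [0.339, -3.123, -0.0]
ft_force: [0.6, -0.9, -1.4]
gripper_width: 0.347
grip_force: 36.1
```

Request:
{"api": "send_rows", "payload": {
  "grip": [1,1,1,1,-0.1,-0.1,-0.1,-0.1,-0.1,-0.1],
  "linear": [
    [0,0,0.02],
    [0,0,0.02],
    [0,0,0],
    [0,0,0],
    [0,0,0],
    [0,0,0],
    [0,0,0],
    [0,0,-0.3],
    [0,0,-0.7],
    [0,0,-1]
  ],
  "delta_rot": [
    [0,0,0],
    [0,0,0],
    [0,0,0],
    [0,0,0],
    [0,0,0],
    [0,0,0],
    [0,0,0],
    [0,0,0],
    [0,0,0],
    [0,0,0]
  ]
}}

```text
time_s: 74.32
tcp_pos: [619.1, -62.0, 89.6]
tool_rot: [0.339, -3.119, -0.002]
ft_force: [-0.6, -0.5, 0.1]
gripper_width: 0.55
grip_force: 0.0
```

Request:
{"api": "send_rows", "payload": {
  "grip": [-0.1,-0.1,-0.1,-0.1,-0.1,-0.1,-0.1,-0.1,-0.1,-0.1],
  "linear": [
    [0,0,-1],
    [0,0,-1],
    [0,0,-1],
    [0,0,-1],
    [0,0.9,0],
    [0,0.9,0],
    [0,0.9,0],
    [0,0.9,0],
    [0,0.9,0],
    [0,0.9,0]
  ],
  "delta_rot": [
    [0,0,0],
    [0,0,0],
    [0,0,0],
    [0,0,0],
    [0,0,0],
    [0,0,0],
    [0,0,0],
    [0,0,0],
    [0,0,0],
    [0,0,0]
  ]
}}

```text
time_s: 75.15
tcp_pos: [597.8, 43.9, 172.2]
tool_rot: [-0.338, 3.121, -0.0]
ft_force: [-0.1, 0.5, -0.2]
gripper_width: 0.55
grip_force: 0.0
```

Request:
{"api": "send_rows", "payload": {
  "grip": [-0.1,-0.1,-0.1,-0.1,-0.1,-0.1,-0.1,-0.1,-0.1,-0.1],
  "linear": [
    [0,0.9,0],
    [0,0.9,0],
    [0,0.9,0],
    [0,0.9,0],
    [0,0.9,0],
    [0,0.9,0],
    [0,0.9,0],
    [0,0.9,0],
    [0,0.9,0],
    [0,0.9,0]
  ],
  "delta_rot": [
    [0,0,0],
    [0,0,0],
    [0,0,0],
    [0,0,0],
    [0,0,0],
    [0,0,0],
    [0,0,0],
    [0,0,0],
    [0,0,0],
    [0,0,0]
  ]
}}

```text
time_s: 75.98
tcp_pos: [559.2, 220.0, 172.2]
tool_rot: [-0.339, 3.121, 0.0]
ft_force: [-0.7, 0.6, -0.5]
gripper_width: 0.55
grip_force: 0.0
```

Request:
{"api": "send_rows", "payload": {
  "grip": [-0.1,-0.1,-0.1,-0.1,-0.1,-0.1,-0.1,-0.1,-0.1,-0.1],
  "linear": [
    [0,0.9,0],
    [0,0.9,0],
    [0,0.9,0],
    [0,0.9,0],
    [0,0.9,0],
    [0,0.9,0],
    [0,0.5,0],
    [0,0,0],
    [0,0,0],
    [0,0,0]
  ],
  "delta_rot": [
    [0,0,0],
    [0,0,0],
    [0,0,0],
    [0,0,0],
    [0,0,0],
    [0,0,0],
    [0,0,0],
    [0,0,0],
    [0,0,0],
    [0,0,0]
  ]
}}

```text
time_s: 76.82
tcp_pos: [533.9, 333.5, 170.9]
tool_rot: [-0.338, 3.123, -0.001]
ft_force: [-0.8, -0.2, -0.2]
gripper_width: 0.549
grip_force: 0.0
```

```bash
python3 - <<'E'
from h import *
t=np.ascontiguousarray(bot.grab_frame("top")[:,:,::-1]); sc=np.ascontiguousarray(bot.grab_frame("scene")[:,:,::-1])
for n in("loupe","knob","prism","sight_tube","oil_bottle","lens_ring","weight"):
    ms={}
    for c in("top","scene"):
        r=bot.outline_of(n,c)
        if r and r[0]["p"]>.3: ms[c]=r[0]["mask"]
    p0=np.r_[np.load("fit0.npz")[n],0][:4]
    if n=="sight_tube": p0=[529,-278,32,1.66]
    if ms: print(n,list(ms),np.round(fit(n,ms,p0,n in("prism","sight_tube"))[0],2),"was",np.round(p0,1))
b=lambda a,x0,y0,w,h:cv2.resize(a[y0:y0+h,x0:x0+w],(400,440),interpolation=cv2.INTER_CUBIC)
cv2.imwrite("pics/m.png",np.hstack([b(t,225,150,120,132),b(sc,90,175,260,186*260//260)]))
print(bot.get_state()["time_s"])
E
```

```text
loupe ['top', 'scene'] [612.09  -1.44   8.48] was [611.6  -2.2   8.7   0. ]
knob ['top', 'scene'] [600.42  59.23   8.06] was [601.2  58.9   8.4   0. ]
prism ['top', 'scene'] [622.17 -61.29   5.74   1.8 ] was [620.8 -62.9   6.8   1.8]
sight_tube ['top', 'scene'] [ 529.33 -277.71   32.91    1.66] was [ 529.  -278.    32.     1.7]
oil_bottle ['top', 'scene'] [401.78  53.74   0.94] was [402.1  54.4   0.9   0. ]
lens_ring ['top', 'scene'] [ 4.0755e+02 -7.3040e+01  2.5000e-01] was [ 4.072e+02 -7.290e+01 -1.000e-01  0.000e+00]
weight ['top', 'scene'] [ 7.8763e+02 -4.0900e+01  4.0000e-02] was [788.1 -40.4  -1.6   0. ]
77.6167
```

View pics/m.png

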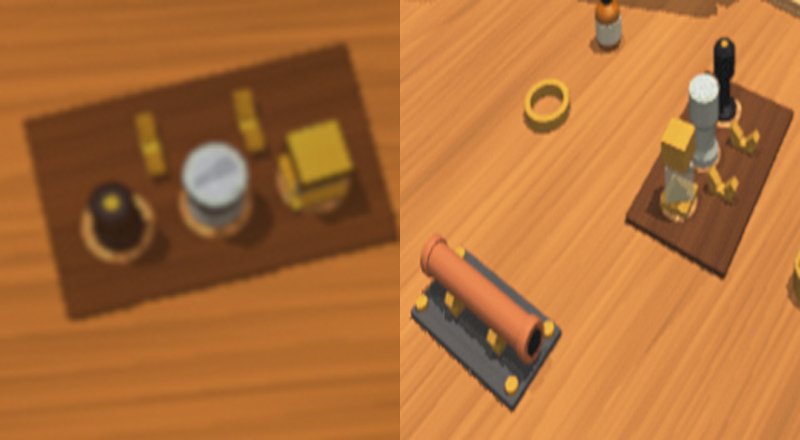

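The last picture shows the three pieces upright on their own corks, at (115,225), (215,185) and (315,160) in the left crop. The tube lies home in the cradle at (485,300), and the bystanders have not moved.

```bash
python3 -c "
from cell import bot
print(bot.hand_in())"
```

```text
the job is handed in; nothing more can be done
None
```

Job handed in at about 78 s: the tube lies centred in the cradle, and the loupe, knob and prism stand upright on their own cork discs, each within about 2 mm of its start. The bystanders have not moved; the prism was gripped askew and nudged about 2 mm on its disc at first, but never fell.

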